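# Clear the spares into the bench drawer

### The job

Clear the spares away into the open bench drawer: lay the black control unit gently, flat and right way up, in the drawer's wide compartment, then tip all six relays out of the scoop into the narrow one. Then stand the empty scoop upright on the bench again and slide the drawer fully shut, leaving everything else on the bench where it is.

Things in the scene. Friction and masses are not known exactly. Their poses are not given: they have to be found in the camera images.
- control_unit: Black plastic control unit, a closed box 90 (x) x 50 (y) x 32 (z) mm, 0.14 kg or so, with a pale socket on its -x end and a grey plate on top, lying flat on the bench. Origin: centre of its underside; x along its length, z up.
- scoop: Aluminium parts scoop with six relays in it, on the bench: flat pan 110 (x) x 66 (y) mm, all walls 4 mm thick, side walls 30 and rear wall (+x) 34 mm high from the bench; the -x end is the open mouth. 0.15 kg or so empty. Origin: centre of the pan's underside; z up. Tipped mouth down, the relays start to slide at 25 to 37 degrees; at 60 degrees all slide out.
- scoop_grip (a point): Centre of the scoop's handle above the pan's middle, 69 mm above the pan's underside; axes as the scoop's. The handle is a straight bar 14 x 14 mm along x, from x = -18 mm to a 12 mm thick post behind the rear wall (x = 55 to 67 mm); underside 62, top 76 mm above the bench. Pinch it along y from above, leaning up to 40 degrees if wished.
- scoop_lip (a point): Middle of the scoop's open mouth, on the upper face of the pan, 55 mm from the origin towards -x.
- unit_drawer0 (a joint): How far the drawer of the low grey cabinet stands open, in m: 0 fully shut, 0.165 at the end of its travel; it starts at 0.135 to 0.16. No latch or spring, friction 1 to 2 N. The cabinet, 240 deep x 280 wide x 100 mm high, is fixed to the bench with its front towards the robot.
- unit_drawer0_handle (a point): Middle of the drawer's handle, a level round bar 11 mm thick and 120 mm long (along y), 35 mm in front of the drawer's face and 62 mm above the bench. The drawer opens along this frame's -x and shuts along +x; z up. The drawer's front board is 15 mm thick, its top edge 88 mm above the bench.
- bay_wide (a point): On the floor (22 mm above the bench) of the drawer's wide bay, at +y, 131 (y) x 195 (x) mm: mid-width, 65 mm behind the front wall's inner face; x points into the cabinet, z up. Tops above the bench: sides 78, divider 72 mm (4 mm thick). Uncovered: the first (joint value minus 6 mm) behind the front wall; the rest is under the cabinet's top (underside 88 mm up).
- bay_narrow (a point): The same point for the drawer's narrow bay, at -y (robot's right), 103 mm wide: on its floor, mid-width, 65 mm behind the inner face of the front wall.
- relay0: One of six relays, black plastic blocks with a grey foot, 19 x 15 x 15 mm, 12 g, lying in the scoop at the start. Origin: centre of its underside.
- relay1: One of six relays, black plastic blocks with a grey foot, 19 x 15 x 15 mm, 12 g, lying in the scoop at the start. Origin: centre of its underside.
- relay2: One of six relays, black plastic blocks with a grey foot, 19 x 15 x 15 mm, 12 g, lying in the scoop at the start. Origin: centre of its underside.
- relay3: One of six relays, black plastic blocks with a grey foot, 19 x 15 x 15 mm, 12 g, lying in the scoop at the start. Origin: centre of its underside.
- relay4: One of six relays, black plastic blocks with a grey foot, 19 x 15 x 15 mm, 12 g, lying in the scoop at the start. Origin: centre of its underside.
- relay5: One of six relays, black plastic blocks with a grey foot, 19 x 15 x 15 mm, 12 g, lying in the scoop at the start. Origin: centre of its underside.
- meter: Bystander: grey multimeter lying face up at the near left, 150 x 75 x 34 mm, origin under its centre.
- tape: Bystander: roll of blue tape lying flat, 96 mm across, 24 mm high, beyond the left-hand item.
- spool: Bystander: white spool of black wire, 68 mm across, 38 mm high, standing on top of the cabinet.
- screwdriver: Bystander: screwdriver about 180 mm long lying on the bench to the right, beyond the right-hand item.
- pliers: Bystander: pliers about 170 mm long with two blue grips lying on the bench at the near right.

How it is judged:
By the outcome, as a careful person would: the job done as asked, in the order asked, and still so for the second after the job is handed in, with the robot touching nothing.
It also fails if it takes over 72 s, if anything falls off the work surface, if the arm or the gripper's body presses on something with over 40 N, if the wrist force passes 120 N, or if a joint passes its speed limit or range.

### The arm

A 7-joint arm with a two-finger parallel gripper is mounted at the origin on the work surface. World frame = base frame: x ahead of the robot, y to its left, z up, the work surface at z = 0. Lengths are in m, angles in rad, forces in N, time in s.
With the tool pointing down it reaches from about 0.425 to 0.875 m from the base axis. Payload 8.4 kg.
Tool frame: the origin (TCP) lies on the front face of the gripper's body, between the roots of the fingers; the fingertips stand 70 mm ahead of it and the grasp point (between the pads) lies 51 mm ahead of it; z points along the fingers, y is the line along which they close (so a half turn about z gives the same grasp; the last joint's range is limited). The gripper opens to 87 mm and grips with 3 to 60 N. Pads are 19 mm wide; open, the fingers measure 117 mm over their backs; the gripper's body (75 mm by 190 mm) begins 51 mm behind the grasp point.
Start: joints at [1.026, 0.333, 0.04, 1.465, -0.013, 1.343, -0.059], TCP at [0.28, -0.586, 0.292] pointing down, gripper open.
Joint ranges: [-2.58, 2.58], [-0.38, 2.09], [-1.3, 1.39], [0.25, 2.4], [-1.5, 4.64], [0.08, 2.09], [-2.65, 2.65]. Speed limits (rad/s): [2.22, 2.22, 2.79, 2.79, 3.14, 3.14, 3.14].

### API

Orientations are given as a unit quaternion [w, x, y, z].
In Python, from workcell import observe, eyes, job, outline_of gives the robot as it stands.
- The arm moves only by the tool arm_command, never from a script. Its argument "moves" is one flat list of numbers, 7 for each row, row after row: the shift along the world's x, y, z scaled (see below), then the turn, a rotation vector about the world's x, y, z scaled (see below), then the closure in counts, from 0 (fully open) to 255 (shut). In form: [x, y, z, wx, wy, wz, hand, x, y, z, wx, wy, wz, hand, ...]. A call has exactly 5 rows; each row is the pose to reach, as a shift and turn from the pose commanded when the call began, turning the shorter way round; what a row does not reach only later rows make up. The controller multiplies each number of a shift by 50 cm and each number of a turn by 360 degrees. A row lasts 1/12 s, in which the tool goes at most 41.7 mm and 7.16 degrees, less where a joint would pass 70% of its speed; a pose out of reach is approached as far as the arm can. A call with a number of a shift or a turn outside -1 to 1 is refused whole. A call with a gripper value outside its range is refused whole. The fingers move at their own pace and stop on an object; "grip_force" is the grip in N (left out, the last holds). Time passes only in rows, so rows that repeat a pose let the fingers close, or fill a call up. It gives the time, the measured TCP pose, the force, the opening and the grip force at its end, in the units of the state.
- observe(): the state, without advancing time (a new reading comes with each control period).
- eyes.grab_frame(name): name is "scene" or "top" or "wrist"; returns a dict with "frame" (480x640x3 uint8, red, green, blue), "mtx" (3x3 intrinsics, pixels), "R" (3x3) and "t" (3): a world point X has camera coordinates R X + t. Camera axes: x right, y down, z forward; pixel columns grow to the right and rows downward; lengths in m; the calibration is good to about 2 mm. A picture is of the moment at which its call begins. There is no depth.
- job.finish_job(): hands the job in; it is judged then, once.
Trained networks look in a picture, given as the dict that the camera call returned (one of the last four; its "shot" number tells which), for a name from the list of things; names that differ only in an ending like _2 or _b are one class to them, and where a whole thing is asked for, a point or a joint stands for the part that bears it (a point fixed in the world has none). Each returns a list of dicts, best first, with "p" (0 to 1); they miss things now and then, are a little off and sometimes report something else, mostly with a low value. They report only what shows in the picture. A call takes as long as a camera call.
- outline_of(query, picture): "region" (480x640 bool, what is visible of it) and "position" ([row, column] in pixels, amid what is visible of it).
The state is a dict: "clock": time; "qpos": joint angles; "joint_vel": joint speeds; "joint_efforts": joint torques, N m; "position": TCP position; "orientation": TCP orientation; "force": force on the tool from outside, world axes, zero at the start; "ft_torque": the same for the moment, N m; "grip_width": finger opening in m; "grasp_force": force on a finger pad.
Only numpy, scipy, OpenCV 4.12 (cv2) and the standard library are available. Lean on these libraries where they do the work, as an engineer would, in place of code of your own. Each camera call takes 0.05 s, during which the arm holds its last target. There are 200 camera calls.

## Working session

There is one attempt and no reset: what is moved stays moved. The work goes in short steps, Python scripts to look and compute and a tool call to move; the robot and the scene stay as the last step left them, time stands still between calls to the robot, and variables do not carry over. Pictures are saved under pics/ and viewed, at most 10 in all, crops included, and the job is handed in when it is done.

Besides the shell and the picture viewer there is one more tool, called after "Request:" in YAML: its name, and indented under it one key for each argument. arm_command: Moves the arm, as the interface text tells. Shifts and turns lie within -1 to 1; 1 stands for 50 cm of shift or 360 degrees of turn. Its arguments: {"type":"object","properties":{"moves":{"type":"array"},"grip_force":{"type":"number"}},"required":["moves"]}

```bash
ls; mkdir -p pics
python3 - <<'E'
from workcell import observe, eyes
import cv2
print(observe())
for n in ("scene","top"):
    p=eyes.grab_frame(n); cv2.imwrite(f"pics/{n}0.png",p["frame"][:,:,::-1]); print(n,p["mtx"].tolist(),p["R"].tolist(),p["t"].tolist())
E
```

```text
pics
{'clock': 0.0, 'qpos': array([ 1.02578648,  0.33393858,  0.03986229,  1.46628273, -0.01340322,
        1.34328041, -0.05850196]), 'joint_vel': array([-0.00226322, -0.00048461, -0.00074361,  0.00137488,  0.00102227,
        0.00207848, -0.00062147]), 'joint_efforts': array([-1.98649577e-03, -6.56347346e+01,  1.33412920e+00, -4.03797269e+01,
       -5.97662735e-02,  4.48202505e-02,  1.40834732e-04]), 'position': array([ 0.28010653, -0.58615524,  0.29133552]), 'orientation': array([-7.87924078e-04,  9.75260079e-01,  2.21059049e-01, -2.32777822e-04]), 'force': array([ 0.08448631, -0.50751696, -0.12907567]), 'ft_torque': array([-0.02060476, -0.03959245,  0.01771152]), 'grasp_force': 0.0, 'grip_width': 0.08706570927212134}
scene [[521.3020109981218, 0.0, 307.1598230007384], [0.0, 521.3020109981218, 230.9191590367492], [0.0, 0.0, 1.0]] [[-0.7753616106241836, 0.6315169083343024, 0.0008759327349417757], [0.42762473871565604, 0.5260472417757424, -0.7351267797179618], [-0.4647057731604362, -0.5696145134281763, -0.6779290895686235]] [0.39442700301059813, -0.1582738139140123, 1.412913039527398]
top [[496.53449314595287, 0.0, 318.92585787250425], [0.0, 496.53449314595287, 237.2301935444782], [0.0, 0.0, 1.0]] [[0.02663860778102669, -0.9996435349579551, -0.0017853829425646156], [-0.9993804784308286, -0.02659041819841383, -0.023056647444974033], [0.023000954477086045, 0.002398473847354542, -0.9997325659476871]] [-0.00019964450569646042, 0.4915826675099295, 1.1835872610505398]
```

View pics/top0.png

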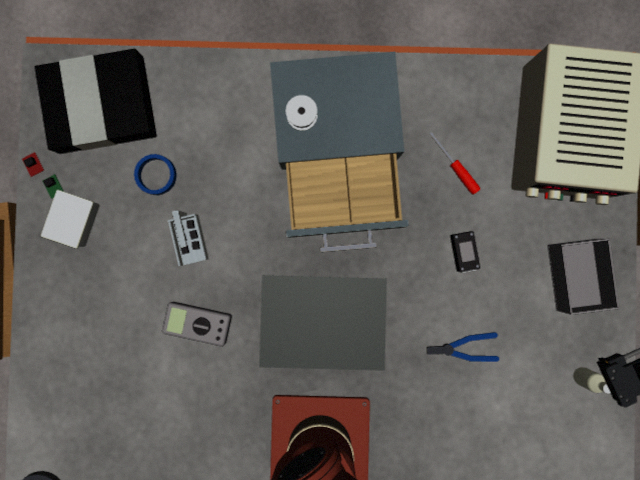

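View pics/scene0.png

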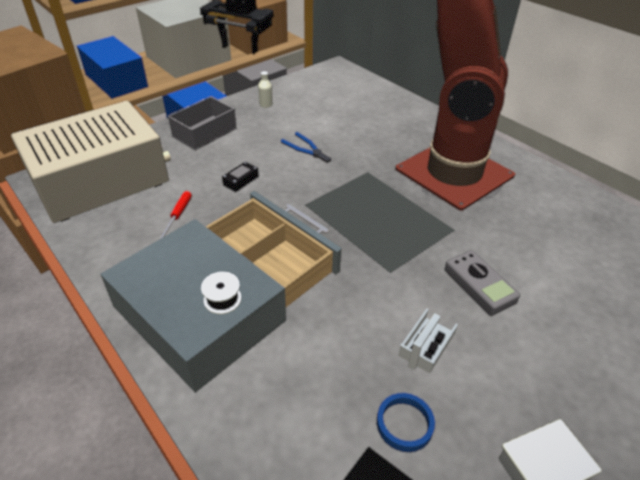

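The top view shows the control unit at (466,252), the scoop at (188,240) with its mouth towards the robot, and the open drawer at (345,190) with its handle at (348,243). Next I get outlines and enlarged crops.

```bash
cat > h.py <<'E'
import numpy as np, cv2
from workcell import observe, eyes, job, outline_of
from scipy.spatial.transform import Rotation as Rot
def proj(p,X):
    c=np.atleast_2d(X)@p["R"].T+p["t"]; u=c@p["mtx"].T; return u[:,:2]/u[:,2:]
def back(p,uv,z):
    d=p["R"].T@np.linalg.solve(p["mtx"],[uv[0],uv[1],1]); o=-p["R"].T@p["t"]; return o+d*(z-o[2])/d[2]
def box(x0,x1,y0,y1,z0,z1): return np.array([[x,y,z] for x in(x0,x1) for y in(y0,y1) for z in(z0,z1)])
def mask(p,parts,x,y,yaw):
    R=Rot.from_euler('z',yaw).as_matrix(); m=np.zeros((480,640),np.uint8)
    for b in parts:
        h=cv2.convexHull(proj(p,b@R.T+[x,y,0]).astype(np.float32))
        cv2.fillConvexPoly(m,np.round(h*16).astype(np.int32),255,cv2.LINE_AA,4)
    return m/255.
def iou(ps,ms,parts,v):
    s=0
    for p,m in zip(ps,ms):
        k=mask(p,parts,*v); s+=np.minimum(k,m).sum()/np.maximum(k,m).sum()
    return s/len(ps)
def fit(ps,ms,parts,v0):
    from scipy.optimize import minimize
    r=minimize(lambda v:-iou(ps,ms,parts,v),v0,method='Nelder-Mead',options=dict(initial_simplex=np.array(v0)+np.array([[0,0,0],[.012,0,0],[0,.012,0],[0,0,.15]]),xatol=1e-4,fatol=1e-5))
    return r.x,-r.fun
UNIT=[box(-.045,.045,-.025,.025,0,.032)]
SCOOP=[box(-.055,.055,-.033,.033,0,.004),box(-.055,.055,-.033,-.029,0,.03),box(-.055,.055,.029,.033,0,.03),box(.051,.055,-.033,.033,0,.034),box(-.018,.067,-.007,.007,.062,.076),box(.055,.067,-.007,.007,0,.076)]
E
python3 - <<'E'
from h import *
ps={n:eyes.grab_frame(n) for n in("top","scene")}
M={}
for q in("control_unit","scoop","unit_drawer0","unit_drawer0_handle"):
    for n,p in ps.items():
        r=outline_of(q,p)
        for o in r[:2]:
            ys,xs=np.nonzero(o["region"]); print(q,n,round(o["p"],2),np.round(o["position"]),len(xs),xs.min(),xs.max(),ys.min(),ys.max())
        M[q+n]=r[0]["region"]
np.savez("m.npz",**M)
t=ps["top"]; P=[ps["top"],ps["scene"]]
for q,parts,px in(("control_unit",UNIT,(466,252)),("scoop",SCOOP,(188,240))):
    X=back(t,px,.02); ms=[M[q+n].astype(float) for n in("top","scene")]
    best=max((fit(P,ms,parts,[X[0],X[1],a]) for a in np.arange(-.6,.9,.3)+(0)),key=lambda r:r[1]); print(q,X,best)
    for i in(0,1): print(fit(P[i:i+1],ms[i:i+1],parts,best[0]))
c=lambda f,x,y,w,h,s:cv2.resize(f[y:y+h,x:x+w],None,fx=s,fy=s,interpolation=cv2.INTER_CUBIC)
f=ps["top"]["frame"]
im=np.hstack([c(f,270,145,140,110,4)[:440,:560],np.vstack([c(f,440,225,55,55,4),c(f,160,205,55,55,4)])])
cv2.imwrite("pics/crop.png",im[:,:,::-1]); print(im.shape)
E
```

```text
control_unit top 0.93 [253. 468.] 913 451 479 232 271
control_unit scene 0.64 [179. 240.] 688 222 258 161 191
scoop top 0.6 [239. 183.] 1222 168 206 211 265
scoop scene 0.92 [342. 420.] 1797 399 457 308 372
scoop scene 0.28 [405. 414.] 1605 377 435 393 451
unit_drawer0 top 0.6 [198. 344.] 8618 286 406 154 251
unit_drawer0 top 0.59 [354. 462.] 799 426 497 332 361
unit_drawer0 scene 0.7 [242. 282.] 7335 208 340 191 303
unit_drawer0_handle top 0.69 [197. 345.] 8866 286 407 153 251
unit_drawer0_handle scene 0.78 [241. 283.] 7534 207 342 191 305
control_unit [ 0.46542574 -0.33554679  0.02      ] (array([ 0.4660705 , -0.33199301,  0.25798634]), np.float64(0.8469622565987776))
(array([ 0.46710075, -0.33283815,  0.14067147]), np.float64(0.8706715870473226))
(array([ 0.46415348, -0.33315578,  0.35163705]), np.float64(0.840705329831015))
scoop [0.47628559 0.322475   0.02      ] (array([0.4760597 , 0.32599456, 0.2662482 ]), np.float64(0.771795261333099))
(array([0.47583868, 0.32495282, 0.22901278]), np.float64(0.7233175784742949))
(array([0.47607367, 0.32601566, 0.26633999]), np.float64(0.8221339180834205))
(440, 780, 3)
```

View pics/crop.png

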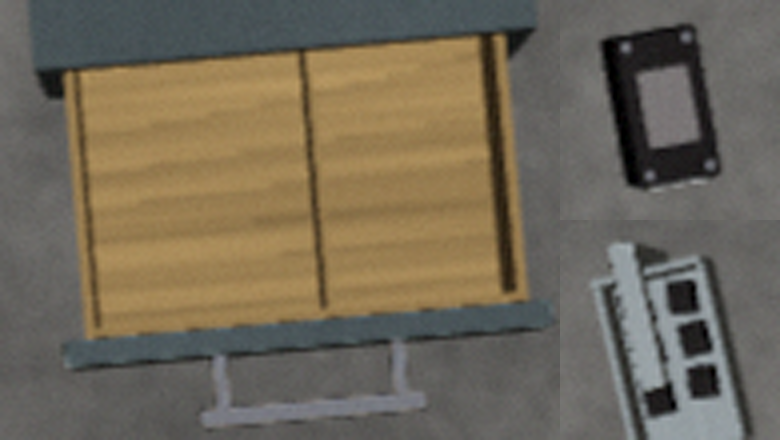

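The crop shows the drawer's front board (top corners about crop (66,345) and (551,305)), the divider at (303–322, 50–305), the unit's socket end towards the robot, and the scoop's mouth towards the robot. Next I measure the drawer frame and refine the unit's corners.

Run:
```python
from h import *
p=eyes.grab_frame("top"); s=eyes.grab_frame("scene")
b=lambda u,v,z:back(p,(270+(u+.5)/4-.5,145+(v+.5)/4-.5),z)
d={k:b(*v) for k,v in dict(hl=(203,418,.066),hr=(425,398,.066),fbl=(66,347,.088),fbr=(548,303,.088),fin_l=(90,338,.078),fin_r=(527,299,.078),div_f=(322,307,.072),div_b=(303,50,.072),cabl=(33,70,.1),cabr=(535,28,.1)).items()}
for k,v in d.items(): print(k,np.round(v,4))
for a,c in(("hl","hr"),("fbl","fbr"),("cabl","cabr"),("fin_l","fin_r")):
    w=d[a]-d[c]; print(a,c,np.linalg.norm(w),np.arctan2(-w[0],w[1]))
w=d["div_b"]-d["div_f"]; print("div",np.arctan2(w[1],w[0]))
bu=lambda u,v:back(p,(440+(u-560+.5)/4-.5,225+(v+.5)/4-.5),.032)
C=np.array([bu(*x) for x in((622,38),(693,25),(718,178),(645,187))]); print(C.round(4),C.mean(0))
print(np.linalg.norm(C-np.roll(C,1,0),axis=1)); w=C[0]+C[1]-C[2]-C[3]; print("yaw",np.arctan2(w[1],w[0]))
# unit mask by darkness near it
for n,q in(("top",p),("scene",s)):
    g=q["frame"].max(2); c=proj(q,[.466,-.333,.016])[0].astype(int); print(n,c)
    m=np.zeros((480,640),np.uint8); m[c[1]-28:c[1]+28,c[0]-28:c[0]+28]=(g<60)[c[1]-28:c[1]+28,c[0]-28:c[0]+28]
    m=cv2.morphologyEx(m,cv2.MORPH_CLOSE,np.ones((11,11)))
    n_,l,st,_=cv2.connectedComponentsWithStats(m); i=1+st[1:,4].argmax(); print(st[i]); print(fit([q],[(l==i)*1.],UNIT,[.466,-.333,.18]))
# overlay scoop fits
for y in(.17,.23,.27):
  print(y,fit([s],[np.load("m.npz")["scoopscene"]*1.],SCOOP,[.476,.326,y]))
f=p["frame"].copy(); f2=s["frame"].copy()
def ov(f,q,parts,v):
    big=cv2.resize(f,None,fx=4,fy=4,interpolation=cv2.INTER_CUBIC)
    R=Rot.from_euler('z',v[2]).as_matrix()
    for k in parts:
        h=cv2.convexHull(proj(q,k@R.T+[v[0],v[1],0]).astype(np.float32)); cv2.polylines(big,[np.round((h+.5)*4-.5).astype(int)],True,(255,0,0),1)
    return big
S=(.476,.3255,.255);U=(.466,-.333,.18)
A=ov(f,p,SCOOP,S); B=ov(f2,s,SCOOP,S); D=ov(f,p,UNIT,U); E=ov(f2,s,UNIT,U)
im=np.vstack([np.hstack([A[820:1080,640:900],B[1210:1510-40,1560:1880]]),np.hstack([D[900:1110,1760:2020],E[610:820,840:1160]])])
cv2.imwrite("pics/ov.png",im[:,:,::-1]); print(im.shape)
```

```text
hl [0.4631 0.0087 0.066 ]
hr [ 0.4778 -0.117   0.066 ]
fbl [0.5006 0.0862 0.088 ]
fbr [ 0.5323 -0.1818  0.088 ]
fin_l [0.5064 0.0735 0.078 ]
fin_r [ 0.5349 -0.1717  0.078 ]
div_f [ 0.5276 -0.0569  0.072 ]
div_b [ 0.6733 -0.0424  0.072 ]
cabl [0.653  0.1079 0.1   ]
cabr [ 0.6837 -0.1691  0.1   ]
hl hr 0.12662777743192866 0.11646510790070724
fbl fbr 0.26986243504312024 0.11766454420793528
cabl cabr 0.2787250153176417 0.11011647108015281
fin_l fin_r 0.24685137573928287 0.11563911337914233
div 0.09891431316990844
[[ 0.5066 -0.3057  0.032 ]
 [ 0.5153 -0.3471  0.032 ]
 [ 0.4262 -0.3635  0.032 ]
 [ 0.4198 -0.3209  0.032 ]] [ 0.46697436 -0.3343182   0.032     ]
[0.0880432  0.04227937 0.09053394 0.04299027]
yaw 0.17752671068864917
top [464 251]
[450 231  30  41 666]
(array([ 0.4677474 , -0.33211719,  0.18960286]), np.float64(0.6348056629596668))
scene [239 175]
[223 164  35  27 475]
(array([ 0.46509021, -0.33073235,  0.46135107]), np.float64(0.5871254487289067))
0.17 (array([0.47595744, 0.32616038, 0.26769655]), np.float64(0.821596548004315))
0.23 (array([0.4762589 , 0.32597952, 0.26440306]), np.float64(0.821407197197755))
0.27 (array([0.47599042, 0.32608376, 0.26982473]), np.float64(0.8218728745551186))
(470, 580, 3)
```

View pics/ov.png

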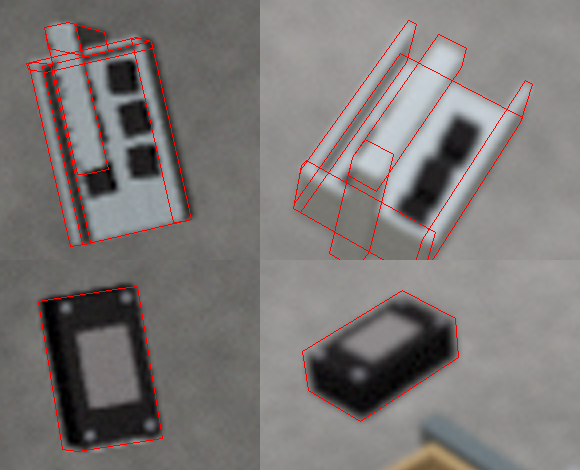

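The overlays fit both items well: the unit is at (0.466, -0.333) with yaw 0.18, and the scoop at (0.476, 0.3255) with yaw 0.255. The drawer yaw is 0.11, and its handle is 50 mm in front of the inner face, as expected. Moving above the unit.

Request:
arm_command:
  moves: [0.0372, 0.0506, -0.0262, 0, 0, -0.0042, 0, 0.0744, 0.1012, -0.0524, 0, 0, -0.0084, 0, 0.1116, 0.1518, -0.0786, 0, 0, -0.0126, 0, 0.1488, 0.2024, -0.1048, 0, 0, -0.0168, 0, 0.186, 0.253, -0.131, 0, 0, -0.021, 0]
  grip_force: 15

```text
clock: 1.12
position: [0.3739, -0.4587, 0.2264]
orientation: [0.0, 0.988, 0.156, 0.0]
force: [0.4, -0.7, -0.7]
grip_width: 0.0869
grasp_force: 0.0
```

Request:
arm_command:
  moves: [0.0372, 0.0506, -0.0262, 0, 0, -0.0042, 0, 0.0744, 0.1012, -0.0524, 0, 0, -0.0084, 0, 0.1116, 0.1518, -0.0786, 0, 0, -0.0126, 0, 0.1488, 0.2024, -0.1048, 0, 0, -0.0168, 0, 0.186, 0.253, -0.131, 0, 0, -0.021, 0]

```text
clock: 1.53
position: [0.467, -0.3322, 0.1609]
orientation: [0.0, 0.996, 0.09, 0.0]
force: [0.5, 0.1, 0.5]
grip_width: 0.0869
grasp_force: 0.0
```

```bash
cat >> h.py <<'E'
def st():
    o=observe(); R=Rot.from_quat(np.roll(o["orientation"],-1)).as_matrix()
    import json; open("log.jsonl","a").write(json.dumps([o["qpos"].tolist(),o["position"].tolist(),R.tolist()])+"\n")
    print("t %.2f"%o["clock"],"q",o["qpos"].round(3),"pos",o["position"].round(4),"yaw %.4f"%np.arctan2(-R[0,1],R[1,1]) if R[1,1]>0 else "yaw %.4f"%np.arctan2(R[0,1],-R[1,1]),"z",R[:,2].round(3),"F",o["force"].round(1),"w %.4f"%o["grip_width"],"g",round(o["grasp_force"],1)); return o,R
E
python3 - <<'E'
from h import *
st()
p=eyes.grab_frame("wrist"); f=p["frame"].copy()
for v,c in(((.466,-.333,.18),(255,0,0)),):
    R=Rot.from_euler('z',v[2]).as_matrix(); h=cv2.convexHull(proj(p,UNIT[0][1::2]@R.T+[v[0],v[1],0]).astype(np.float32)); cv2.polylines(f,[h.round().astype(int)],True,c,1)
cv2.imwrite("pics/w1.png",f[:,:,::-1])
E
```

```text
t 1.53 q [ 0.629  0.288 -0.104  1.805  0.034  1.049 -0.877] pos [ 0.467  -0.3322  0.1609] yaw 0.1804 z [ 0.001 -0.    -1.   ] F [0.5 0.1 0.5] w 0.0869 g 0.0
```

View pics/w1.png

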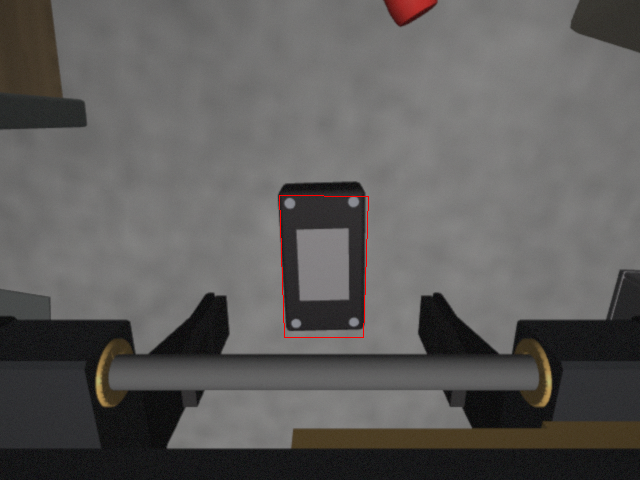

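The wrist picture shows the unit centred between the fingers (top face cols 281–365, rows 195–331), within 2 mm of the estimate. Descending and gripping, then lifting a little.

Request:
arm_command:
  moves: [0, 0, -0.05, 0, 0, 0, 0, 0, 0, -0.1, 0, 0, 0, 0, 0, 0, -0.14, 0, 0, 0, 0, 0, 0, -0.168, 0, 0, 0, 0, 0, 0, -0.168, 0, 0, 0, 0]
  grip_force: 18

```text
clock: 2.0
position: [0.4646, -0.3326, 0.0743]
orientation: [-0.002, 0.996, 0.091, -0.002]
force: [-1.0, -0.1, -0.5]
grip_width: 0.0869
grasp_force: 0.0
```

Request:
arm_command:
  moves: [0, 0, 0, 0, 0, 0, 255, 0, 0, 0, 0, 0, 0, 255, 0, 0, 0, 0, 0, 0, 255, 0, 0, 0, 0, 0, 0, 255, 0, 0, 0, 0, 0, 0, 255]

```text
clock: 2.42
position: [0.4666, -0.3338, 0.0782]
orientation: [0.0, 0.996, 0.091, 0.001]
force: [0.3, 0.2, -0.1]
grip_width: 0.0615
grasp_force: 0.0
```

Request:
arm_command:
  moves: [0, 0, 0, 0, 0, 0, 255, 0, 0, 0, 0, 0, 0, 255, 0, 0, 0, 0, 0, 0, 255, 0, 0, 0, 0, 0, 0, 255, 0, 0, 0, 0, 0, 0, 255]

```text
clock: 2.83
position: [0.4664, -0.3335, 0.0776]
orientation: [0.0, 0.996, 0.091, 0.0]
force: [-1.3, 0.7, 5.2]
grip_width: 0.0502
grasp_force: 17.9
```

```bash
python3 -c "from h import *; st()"
```

```text
t 2.83 q [ 0.627  0.39  -0.1    1.865  0.049  0.888 -0.885] pos [ 0.4664 -0.3335  0.0776] yaw 0.1819 z [ 0. -0. -1.] F [-1.3  0.7  5.2] w 0.0502 g 17.9
```

Request:
arm_command:
  moves: [0, 0, 0.03, 0, 0, 0, 255, 0, 0, 0.09, 0, 0, 0, 255, 0, 0, 0.16, 0, 0, 0, 255, 0, 0, 0.23, 0, 0, 0, 255, 0, 0, 0.28, 0, 0, 0, 255]

```text
clock: 3.25
position: [0.4665, -0.3337, 0.22]
orientation: [0.001, 0.996, 0.091, 0.001]
force: [0.7, -0.4, -1.6]
grip_width: 0.0498
grasp_force: 17.9
```

Request:
arm_command:
  moves: [0.012, 0.035, 0, 0, 0, -0.001, 255, 0.035, 0.11, 0, 0, 0, -0.002, 255, 0.06, 0.188, 0, 0, 0, -0.003, 255, 0.086, 0.266, 0, 0, 0, -0.0045, 255, 0.112, 0.345, 0, 0, 0, -0.0057, 255]

```text
clock: 3.67
position: [0.5222, -0.1594, 0.217]
orientation: [0.0, 0.997, 0.072, -0.0]
force: [1.1, -0.5, -0.6]
grip_width: 0.0501
grasp_force: 17.9
```

Request:
arm_command:
  moves: [0.026, 0.079, 0, 0, 0, -0.001, 255, 0.052, 0.158, 0, 0, 0, -0.002, 255, 0.077, 0.236, 0, 0, 0, -0.004, 255, 0.1, 0.31, 0, 0, 0, -0.005, 255, 0.112, 0.345, 0, 0, 0, -0.0057, 255]

```text
clock: 4.08
position: [0.5786, 0.0177, 0.217]
orientation: [-0.001, 0.998, 0.058, 0.0]
force: [-0.2, 1.0, -0.7]
grip_width: 0.0502
grasp_force: 17.9
```

Request:
arm_command:
  moves: [0, 0, 0, 0, 0, 0, 255, 0, 0, -0.02, 0, 0, 0, 255, 0, 0, -0.06, 0, 0, 0, 255, 0, 0, -0.09, 0, 0, 0, 255, 0, 0, -0.1, 0, 0, 0, 255]

```text
clock: 4.5
position: [0.5764, 0.0093, 0.1638]
orientation: [0.0, 0.999, 0.054, -0.002]
force: [-0.4, 0.5, -2.0]
grip_width: 0.05
grasp_force: 17.9
```

Run:
```python
from h import *
st()
c=lambda f,x,y,w,h,s:cv2.resize(f[y:y+h,x:x+w],None,fx=s,fy=s,interpolation=cv2.INTER_CUBIC)
s=eyes.grab_frame("scene")["frame"]; w=eyes.grab_frame("wrist")["frame"]
im=np.hstack([c(s,200,120,160,180,2.5),c(w,0,0,640,480,.5)[:240].repeat(1,0) if 0 else cv2.copyMakeBorder(c(w,0,0,640,480,.625),0,150,0,0,cv2.BORDER_CONSTANT)])
cv2.imwrite("pics/p1.png",im[:,:,::-1]); print(im.shape)
```

```text
t 4.50 q [ 0.181  0.311 -0.324  1.781  0.112  1.072 -1.645] pos [0.5764 0.0093 0.1638] yaw 0.1080 z [-0.005 -0.001 -1.   ] F [-0.4  0.5 -2. ] w 0.0500 g 17.9
(450, 800, 3)
```

View pics/p1.png

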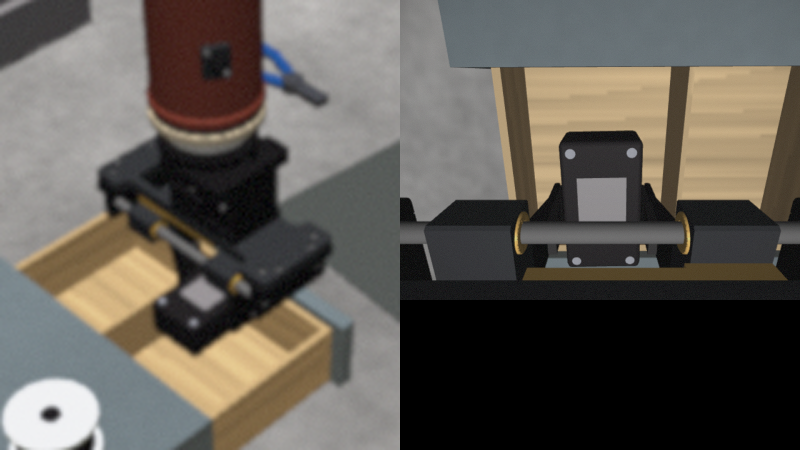

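The unit hangs over the wide bay, level, in line with the divider and clear of the cabinet. Lowering it slowly.

Request:
arm_command:
  moves: [0, 0, -0.02, 0, 0, 0, 255, 0, 0, -0.055, 0, 0, 0, 255, 0, 0, -0.09, 0, 0, 0, 255, 0, 0, -0.11, 0, 0, 0, 255, 0, 0, -0.12, 0, 0, 0, 255]

```text
clock: 5.02
position: [0.5777, 0.0112, 0.106]
orientation: [0.0, 0.998, 0.055, -0.001]
force: [-0.2, 0.5, -2.2]
grip_width: 0.0501
grasp_force: 17.9
```

Request:
arm_command:
  moves: [0, 0, 0, 0, 0, 0, 255, 0, 0, -0.003, 0, 0, 0, 255, 0, 0, -0.006, 0, 0, 0, 255, 0, 0, -0.009, 0, 0, 0, 255, 0, 0, -0.009, 0, 0, 0, 255]

```text
clock: 5.43
position: [0.5784, 0.0115, 0.1031]
orientation: [0.0, 0.998, 0.055, 0.0]
force: [-0.0, -0.1, -1.4]
grip_width: 0.0503
grasp_force: 17.9
```

```bash
python3 -c "from h import *; st()"
```

```text
t 5.43 q [ 0.167  0.383 -0.316  1.828  0.143  0.952 -1.671] pos [0.5784 0.0115 0.1031] yaw 0.1103 z [ 0.001 -0.    -1.   ] F [-0.  -0.1 -1.4] w 0.0503 g 17.9
```

Request:
arm_command:
  moves: [0, 0, -0.002, 0, 0, 0, 255, 0, 0, -0.004, 0, 0, 0, 255, 0, 0, -0.005, 0, 0, 0, 255, 0, 0, -0.006, 0, 0, 0, 255, 0, 0, -0.006, 0, 0, 0, 255]

```text
clock: 5.85
position: [0.5782, 0.0115, 0.0997]
orientation: [-0.0, 0.998, 0.055, -0.0]
force: [-0.8, -0.4, -1.4]
grip_width: 0.0498
grasp_force: 17.9
```

Request:
arm_command:
  moves: [0, 0, -0.001, 0, 0, 0, 255, 0, 0, -0.001, 0, 0, 0, 255, 0, 0, -0.002, 0, 0, 0, 255, 0, 0, -0.002, 0, 0, 0, 255, 0, 0, -0.002, 0, 0, 0, 255]

```text
clock: 6.27
position: [0.579, 0.0116, 0.0996]
orientation: [0.0, 0.998, 0.055, 0.001]
force: [-0.9, -0.1, 5.9]
grip_width: 0.0502
grasp_force: 17.9
```

Contact is felt at the expected height. Opening partly, then rising.

Request:
arm_command:
  moves: [0, 0, 0, 0, 0, 0, 60, 0, 0, 0, 0, 0, 0, 60, 0, 0, 0, 0, 0, 0, 60, 0, 0, 0, 0, 0, 0, 60, 0, 0, 0, 0, 0, 0, 60]

```text
clock: 6.68
position: [0.5781, 0.0115, 0.0986]
orientation: [-0.0, 0.998, 0.055, -0.0]
force: [0.3, -0.3, 0.4]
grip_width: 0.0654
grasp_force: 0.0
```

Request:
arm_command:
  moves: [0, 0, 0.02, 0, 0, 0, 60, 0, 0, 0.07, 0, 0, 0, 60, 0, 0, 0.14, 0, 0, 0, 60, 0, 0, 0.21, 0, 0, 0, 60, 0, 0, 0.26, 0, 0, 0, 60]

```text
clock: 7.1
position: [0.5788, 0.0117, 0.2327]
orientation: [-0.0, 0.998, 0.055, 0.001]
force: [0.2, 0.8, 0.5]
grip_width: 0.0666
grasp_force: 0.0
```

Run:
```python
from h import *
o,R=st()
s=eyes.grab_frame("wrist"); r=outline_of("control_unit",s); print([(x["p"],x["position"]) for x in r][:2])
print("proj expected top centre",proj(s,[.579,.0116,.054]))
# kinematic fit
import json
D=[json.loads(l) for l in open("log.jsonl")]
from scipy.optimize import least_squares
# planar check: L1,L2,L3,h using small q3,q5
def fk(q,L):
    h,a,b,c=L; Z=lambda t:Rot.from_euler('z',t); Y=lambda t:Rot.from_euler('y',t)
    A=Z(-q[0]); p=np.array([0,0,h])
    A=A*Y(q[1]); A=A*Z(s3*q[2]); p=p+A.apply([0,0,a]); A=A*Y(q[3]); A=A*Z(s5*q[4]); p=p+A.apply([0,0,b]); A=A*Y(q[5]); p=p+A.apply([0,0,c]); return np.r_[p,A.apply([0,0,1])]
for s3 in(1,-1):
  for s5 in(1,-1):
    f=lambda L:np.concatenate([fk(q,L)-np.r_[p,np.array(M)[:,2]] for q,p,M in D])
    r=least_squares(f,[.3,.4,.4,.2]); print(s3,s5,r.x.round(4),np.abs(r.fun).max())
```

```text
t 7.10 q [ 0.187  0.249 -0.332  1.708  0.086  1.196 -1.627] pos [0.5788 0.0117 0.2327] yaw 0.1105 z [ 0.003  0.    -1.   ] F [0.2 0.8 0.5] w 0.0666 g 0.0
[(0.64, [236.2, 325.9])]
proj expected top centre [[322.79146353 244.0443747 ]]
1 1 [ 8.6223  1.8636 -0.046  10.2621] 0.1377552080170733
1 -1 [-1.3894  0.6352  0.3941 -1.1517] 0.20675278923020063
-1 1 [-0.3023  0.4883  0.4955 -0.2439] 0.228908028707945
-1 -1 [1.4293 0.748  0.4024 1.7842] 0.038022340520717623
```

The unit lies where intended (seen at (236,326), expected (244,323)). Next I work out the leaning grasp on the scoop handle.

```bash
cat >> h.py <<'E'
DOWN=np.diag([1.,-1,-1])
def tool(yaw,lean): return Rot.from_euler('z',yaw)*Rot.from_euler('y',lean,degrees=True)*Rot.from_matrix(DOWN)
def pose(grip,yaw,lean,back=0.):
    A=tool(yaw,lean); return np.array(grip)-(.051+back)*A.apply([0,0,1]),A
def delta(p0,A0,p1,A1): return np.r_[(p1-p0)/.5,(A1*A0.inv()).as_rotvec()/(2*np.pi)]
E
python3 - <<'E'
from h import *
np.set_printoptions(suppress=True)
p0=np.array([.5786,.0115,.2296]);A0=tool(.1102,0)
g=[.476,.3255,.069]
p1,A1=pose(g,.255,30,.08); p2,A2=pose(g,.255,30)
print(p1,p2,delta(p0,A0,p1,A1).round(4),delta(p1,A1,p2,A2).round(4))
E
```

```text
[0.53938195 0.34202207 0.18244933] [0.50067541 0.33193226 0.1131673 ] [-0.0784  0.661  -0.0943 -0.0151  0.082   0.0225] [-0.0774 -0.0202 -0.1386  0.      0.      0.    ]
```

Request:
arm_command:
  moves: [-0.008, 0.066, -0.0094, -0.0015, 0.0082, 0.0023, 0, -0.016, 0.132, -0.019, -0.003, 0.0164, 0.0045, 0, -0.024, 0.198, -0.028, -0.0045, 0.0246, 0.0068, 0, -0.031, 0.264, -0.038, -0.006, 0.0328, 0.009, 0, -0.039, 0.33, -0.047, -0.0075, 0.041, 0.0113, 0]

```text
clock: 7.62
position: [0.5583, 0.1778, 0.2051]
orientation: [0.017, 0.987, 0.09, -0.131]
force: [0.2, -0.4, 0.3]
grip_width: 0.0857
grasp_force: 0.0
```

Request:
arm_command:
  moves: [-0.008, 0.066, -0.0094, -0.0015, 0.0082, 0.0023, 0, -0.016, 0.132, -0.019, -0.003, 0.0164, 0.0045, 0, -0.024, 0.198, -0.028, -0.0045, 0.0246, 0.0068, 0, -0.031, 0.264, -0.038, -0.006, 0.0328, 0.009, 0, -0.039, 0.33, -0.047, -0.0075, 0.041, 0.0113, 0]

```text
clock: 8.03
position: [0.5389, 0.3427, 0.1813]
orientation: [0.033, 0.958, 0.123, -0.258]
force: [0.2, 0.6, 1.0]
grip_width: 0.0869
grasp_force: 0.0
```

Request:
arm_command:
  moves: [0, 0, 0, 0, 0, 0, 0, 0, 0, 0, 0, 0, 0, 0, 0, 0, 0, 0, 0, 0, 0, 0, 0, 0, 0, 0, 0, 0, 0, 0, 0, 0, 0, 0, 0]

```text
clock: 8.45
position: [0.54, 0.3401, 0.1826]
orientation: [0.032, 0.958, 0.122, -0.256]
force: [0.1, -0.9, -0.1]
grip_width: 0.0871
grasp_force: 0.0
```

Run:
```python
from h import *
np.set_printoptions(suppress=True)
o,R=st(); A1=tool(.255,30); print("err deg",np.degrees((A1*Rot.from_matrix(R).inv()).as_rotvec()).round(2))
p=eyes.grab_frame("wrist"); f=p["frame"].copy(); v=(.476,.3255,.255); Rz=Rot.from_euler('z',v[2]).as_matrix()
for k in SCOOP:
    h=cv2.convexHull(proj(p,k@Rz.T+[v[0],v[1],0]).astype(np.float32)); cv2.polylines(f,[h.round().astype(int)],True,(255,0,0),1)
cv2.imwrite("pics/w2.png",f[:,:,::-1])
import json
from scipy.optimize import least_squares
D=[json.loads(l) for l in open("log.jsonl")]
Z=lambda t:Rot.from_euler('z',t); Y=lambda t:Rot.from_euler('y',t)
def fk(q,L,s):
    h,a,b,c,r0,e,o1,o7=L; A=Z(s[0]*q[0]+o1)*Y(0); p=np.array([0,0,h])+A.apply([r0,0,0])
    A=A*Y(q[1])*Z(s[1]*q[2]); p=p+A.apply([e,0,a]); A=A*Y(q[3])*Z(s[2]*q[4]); p=p+A.apply([-e,0,b]); A=A*Y(q[5])*Z(s[3]*q[6]+o7); p=p+A.apply([0,0,c]); return np.r_[p,A.as_matrix().ravel()]
import itertools
for s in itertools.product((1,-1),repeat=4):
    f=lambda L:np.concatenate([fk(q,L,s)-np.r_[p,np.array(M).ravel()] for q,p,M in D])
    for o7 in(0,1.57,3.14,-1.57):
        r=least_squares(f,[.3,.4,.4,.2,0,0,0,o7]); 
        if np.abs(r.fun).max()<.06: print(s,r.x.round(4),np.abs(r.fun).max())
```

```text
t 8.45 q [-0.296  0.742 -0.448  1.211  0.076  1.722 -2.033] pos [0.54   0.3401 0.1826] yaw 0.2533 z [-0.483 -0.125 -0.867] F [ 0.1 -0.9 -0.1] w 0.0871 g 0.0
err deg [-0.04  0.1   0.1 ]
(-1, -1, -1, -1) [ 0.2707  0.5833  0.4841  0.4043  0.0483 -0.0445 -0.0314  1.5401] 0.01703974112041773
(-1, -1, -1, -1) [ 0.2707  0.5833  0.4841  0.4043  0.0483 -0.0445 -0.0314  1.5401] 0.017039742681930092
(-1, -1, -1, -1) [ 0.2707  0.5833  0.4841  0.4043  0.0483 -0.0445 -0.0314  1.5401] 0.01703974092189947
(-1, -1, -1, -1) [ 0.2707  0.5833  0.4841  0.4043  0.0483 -0.0445 -0.0314  1.5401] 0.017039738105774083
```

View pics/w2.png

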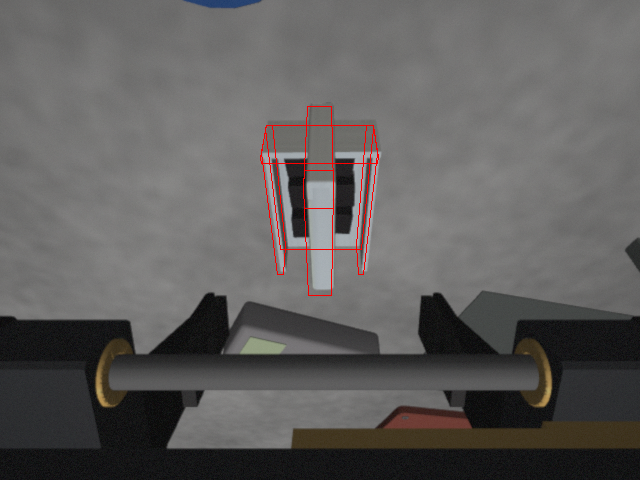

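The overlay fits the scoop in the wrist view (handle at col 320, rows 106–292). The arm's wrist is long, so I check the tipping pose with the fitted model and compare leans.

```bash
cat >> h.py <<'E'
Zr=lambda t:Rot.from_euler('z',t); Yr=lambda t:Rot.from_euler('y',t)
LK=[.2707,.5833,.4841,.4043,.0483,-.0445,-.0314,1.5401]
def fk(q,L=LK):
    h,a,b,c,r0,e,o1,o7=L; A=Zr(-q[0]+o1); p=np.array([0,0,h])+A.apply([r0,0,0])
    A=A*Yr(q[1])*Zr(-q[2]); p=p+A.apply([e,0,a]); A=A*Yr(q[3])*Zr(-q[4]); p=p+A.apply([-e,0,b]); A=A*Yr(q[5])*Zr(-q[6]+o7); p=p+A.apply([0,0,c]); return p,A
LO=np.array([-2.58,-.38,-1.3,.25,-1.5,.08,-2.65]);HI=np.array([2.58,2.09,1.39,2.4,4.64,2.09,2.65])
def ik(p1,A1,q0):
    from scipy.optimize import least_squares
    def f(q):
        p,A=fk(q); return np.r_[(p-p1)*10,(A1*A.inv()).as_rotvec()*3,(q-q0)*.003]
    r=least_squares(f,np.clip(q0,LO+.01,HI-.01),bounds=(LO,HI)); p,A=fk(r.x); return r.x,np.linalg.norm(p-p1)
INNER=np.array([.5205,-.0488]); DY=.11; dv=np.array([np.cos(DY),np.sin(DY)]); nv=np.array([-np.sin(DY),np.cos(DY)])
def scoop_pose(s,n,zlip,th,lean,yaw=DY):
    "tool pose for scoop lip at drawer coords s,n and height zlip, mouth down by th deg, held at lean deg"
    S=Zr(yaw)*Rot.from_euler('y',-th,degrees=True); lip=np.r_[INNER+s*dv+n*nv,zlip]
    g=lip+S.apply([.055,0,.065]); return pose(g,yaw,lean-th)
E
python3 - <<'E'
from h import *
np.set_printoptions(suppress=True,precision=3)
q0=np.array([.187,.249,-.332,1.708,.086,1.196,-1.627])
for lean in(30,38):
  q=q0.copy()
  for th,s,z in((0,.03,.2),(20,.075,.1),(37,.075,.065),(62,.075,.05)):
    p,A=scoop_pose(s,-.0675,z,th,lean); q,e=ik(p,A,q); print(lean,th,p,q,round(e,4))
g=[.476,.3255,.069]
p1,A1=pose(g,.255,30,.08);p2,A2=pose(g,.255,37,.08);p3,A3=pose(g,.255,37)
print(delta(p1,A1,p2,A2).round(4),delta(p2,A2,p3,A3).round(4),p3)
print(ik(p3,A3,np.array([-.296,.742,-.448,1.211,.076,1.722,-2.033])))
E
```

```text
30 0 [ 0.638 -0.104  0.309] [ 0.172  0.661 -0.253  1.038  0.207  1.98  -1.498] 0.0
30 20 [ 0.641 -0.103  0.23 ] [ 0.263  0.471 -0.278  1.409  0.151  1.453 -1.488] 0.0
30 37 [ 0.601 -0.108  0.201] [ 0.387  0.251 -0.296  1.766  0.05   1.016 -1.38 ] 0.0
30 62 [ 0.544 -0.114  0.172] [ 0.72   0.019 -0.332  2.254 -0.638  0.456 -0.551] 0.0
38 0 [ 0.644 -0.103  0.305] [-0.082  0.775  0.33   0.929 -0.002  2.09  -1.227] 0.0008
38 20 [ 0.647 -0.103  0.228] [-0.097  0.583  0.335  1.279 -0.075  1.603 -1.237] 0.0
38 37 [ 0.608 -0.107  0.201] [-0.09   0.349  0.344  1.64  -0.117  1.19  -1.179] 0.0
38 62 [ 0.55  -0.113  0.176] [ 0.046  0.058  0.345  2.124 -0.389  0.632 -0.796] 0.0
[ 0.026  0.007 -0.018 -0.005  0.019 -0.   ] [-0.093 -0.024 -0.128  0.     0.     0.   ] [0.506 0.333 0.11 ]
(array([-0.306,  0.844, -0.436,  1.27 ,  0.073,  1.687, -2.037]), np.float64(1.8135143100442466e-08))
```

Lean 30 keeps all joints well inside their ranges. Going down on the handle, gripping firmly and lifting.

Request:
arm_command:
  moves: [-0.012, -0.003, -0.022, 0, 0, 0, 0, -0.035, -0.009, -0.062, 0, 0, 0, 0, -0.058, -0.015, -0.104, 0, 0, 0, 0, -0.072, -0.019, -0.13, 0, 0, 0, 0, -0.077, -0.02, -0.1385, 0, 0, 0, 0]
  grip_force: 50

```text
clock: 8.92
position: [0.4995, 0.3299, 0.1111]
orientation: [0.033, 0.958, 0.123, -0.258]
force: [0.2, 0.6, -0.2]
grip_width: 0.0871
grasp_force: 0.0
```

Request:
arm_command:
  moves: [0, 0, 0, 0, 0, 0, 150, 0, 0, 0, 0, 0, 0, 180, 0, 0, 0, 0, 0, 0, 190, 0, 0, 0, 0, 0, 0, 195, 0, 0, 0, 0, 0, 0, 195]

```text
clock: 9.33
position: [0.5014, 0.3318, 0.1133]
orientation: [0.032, 0.958, 0.123, -0.256]
force: [0.5, -0.1, -0.7]
grip_width: 0.0611
grasp_force: 0.0
```

Request:
arm_command:
  moves: [0, 0, 0, 0, 0, 0, 200, 0, 0, 0, 0, 0, 0, 205, 0, 0, 0, 0, 0, 0, 210, 0, 0, 0, 0, 0, 0, 215, 0, 0, 0, 0, 0, 0, 255]

```text
clock: 9.75
position: [0.5007, 0.3316, 0.1125]
orientation: [0.032, 0.958, 0.123, -0.257]
force: [-0.8, 0.3, 1.4]
grip_width: 0.0286
grasp_force: 0.0
```

Request:
arm_command:
  moves: [0, 0, 0, 0, 0, 0, 255, 0, 0, 0, 0, 0, 0, 255, 0, 0, 0, 0, 0, 0, 255, 0, 0, 0, 0, 0, 0, 255, 0, 0, 0, 0, 0, 0, 255]

```text
clock: 10.17
position: [0.5007, 0.3315, 0.1124]
orientation: [0.032, 0.958, 0.123, -0.257]
force: [-0.6, -1.3, -1.3]
grip_width: 0.0133
grasp_force: 50.0
```

Run:
```python
from h import *
np.set_printoptions(suppress=True)
st()
g=[.476,.3255,.069]; p,A=pose(g,.255,30)
w=[("lift",p+[0,0,.08],A)]+[(str((s,z,th)),*scoop_pose(s,-.0675,z,th,30)) for s,z,th in((.03,.2,0),(.06,.14,18),(.075,.1,22),(.075,.08,30),(.075,.068,37),(.075,.058,48),(.075,.05,62))]
for n,a,B in w: print(n,a.round(4),delta(p,A,a,B).round(4)); p,A=a,B
```

```text
t 10.17 q [-0.282  0.736 -0.454  1.382  0.08   1.561 -2.039] pos [0.5007 0.3315 0.1124] yaw 0.2553 z [-0.484 -0.125 -0.866] F [-0.6 -1.3 -1.3] w 0.0133 g 50.0
lift [0.5007 0.3319 0.1932] [0.   0.   0.16 0.   0.   0.  ]
(0.03, 0.2, 0) [ 0.6377 -0.1038  0.3092] [ 0.2741 -0.8714  0.232   0.      0.     -0.0231]
(0.06, 0.14, 18) [ 0.6301 -0.1046  0.2687] [-0.0153 -0.0017 -0.0809  0.0055 -0.0497 -0.    ]
(0.075, 0.1, 22) [ 0.636  -0.104   0.2314] [ 0.0118  0.0013 -0.0747  0.0012 -0.011  -0.    ]
(0.075, 0.08, 30) [ 0.6175 -0.106   0.2148] [-0.037  -0.0041 -0.0332  0.0024 -0.0221  0.    ]
(0.075, 0.068, 37) [ 0.6011 -0.1078  0.2036] [-0.0329 -0.0036 -0.0223  0.0021 -0.0193  0.    ]
(0.075, 0.058, 48) [ 0.5754 -0.1107  0.1909] [-0.0514 -0.0057 -0.0255  0.0034 -0.0304  0.    ]
(0.075, 0.05, 62) [ 0.5442 -0.1141  0.1723] [-0.0623 -0.0069 -0.0371  0.0043 -0.0387  0.    ]
```

Held at 13.3 mm with 50 N. I lift, then carry with a gentle ramp to in front of and above the narrow bay.

Request:
arm_command:
  moves: [0, 0, 0.01, 0, 0, 0, 255, 0, 0, 0.045, 0, 0, 0, 255, 0, 0, 0.085, 0, 0, 0, 255, 0, 0, 0.13, 0, 0, 0, 255, 0, 0, 0.16, 0, 0, 0, 255]

```text
clock: 10.58
position: [0.501, 0.3318, 0.1947]
orientation: [0.032, 0.958, 0.123, -0.256]
force: [-0.3, -0.4, -1.3]
grip_width: 0.0133
grasp_force: 50.0
```

Request:
arm_command:
  moves: [0.003, -0.0097, 0.0026, 0, 0, -0.0003, 255, 0.0091, -0.029, 0.0077, 0, 0, -0.0008, 255, 0.0183, -0.0581, 0.0155, 0, 0, -0.0015, 255, 0.0305, -0.0968, 0.0258, 0, 0, -0.0026, 255, 0.0457, -0.1452, 0.0387, 0, 0, -0.0039, 255]

```text
clock: 11.0
position: [0.5232, 0.2573, 0.2105]
orientation: [0.03, 0.959, 0.111, -0.258]
force: [-0.4, 0.1, -2.2]
grip_width: 0.0133
grasp_force: 50.0
```

Request:
arm_command:
  moves: [0.0183, -0.0581, 0.0155, 0, 0, -0.0015, 255, 0.0366, -0.1162, 0.0309, 0, 0, -0.0031, 255, 0.0548, -0.1743, 0.0464, 0, 0, -0.0046, 255, 0.0731, -0.2324, 0.0619, 0, 0, -0.0062, 255, 0.0914, -0.2905, 0.0773, 0, 0, -0.0077, 255]

```text
clock: 11.42
position: [0.5694, 0.1099, 0.2497]
orientation: [0.023, 0.962, 0.087, -0.259]
force: [-0.2, 0.7, -1.9]
grip_width: 0.0134
grasp_force: 50.0
```

Request:
arm_command:
  moves: [0.0183, -0.0581, 0.0155, 0, 0, -0.0015, 255, 0.0366, -0.1162, 0.0309, 0, 0, -0.0031, 255, 0.0548, -0.1743, 0.0464, 0, 0, -0.0046, 255, 0.0731, -0.2324, 0.0619, 0, 0, -0.0062, 255, 0.0914, -0.2905, 0.0773, 0, 0, -0.0077, 255]

```text
clock: 11.83
position: [0.6146, -0.0353, 0.2884]
orientation: [0.017, 0.964, 0.063, -0.259]
force: [0.4, 0.3, -1.4]
grip_width: 0.0131
grasp_force: 50.0
```

Request:
arm_command:
  moves: [0.0152, -0.0484, 0.0129, 0, 0, -0.0013, 255, 0.0274, -0.0871, 0.0232, 0, 0, -0.0023, 255, 0.0366, -0.1162, 0.0309, 0, 0, -0.0031, 255, 0.0426, -0.1355, 0.0361, 0, 0, -0.0036, 255, 0.0457, -0.1452, 0.0387, 0, 0, -0.0039, 255]

```text
clock: 12.25
position: [0.6375, -0.1073, 0.3077]
orientation: [0.014, 0.964, 0.051, -0.259]
force: [-0.5, 0.4, -2.4]
grip_width: 0.0132
grasp_force: 50.0
```

Run:
```python
from h import *
st()
f=eyes.grab_frame("scene")["frame"]; g=eyes.grab_frame("wrist")["frame"]
im=np.hstack([cv2.resize(f[60:300,180:380],None,fx=2,fy=2,interpolation=cv2.INTER_CUBIC),cv2.copyMakeBorder(cv2.resize(g,(400,300)),0,180,0,0,cv2.BORDER_CONSTANT)])
cv2.imwrite("pics/p2.png",im[:,:,::-1])
```

```text
t 12.25 q [ 0.207  0.668 -0.272  1.037  0.211  1.98  -1.486] pos [ 0.6375 -0.1073  0.3077] yaw 0.1060 z [-0.499 -0.053 -0.865] F [-0.5  0.4 -2.4] w 0.0132 g 50.0
```

View pics/p2.png

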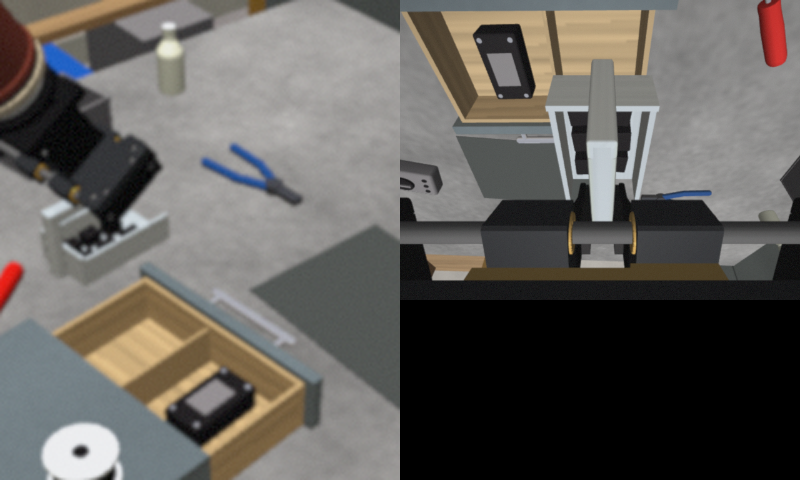

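The unit lies flat in the wide bay. The scoop is level with its relays aboard and lines up with the narrow bay. Tilting to 22° (below sliding) while lowering.

Request:
arm_command:
  moves: [-0.003, -0.0003, -0.016, 0.001, -0.01, 0, 255, -0.006, -0.0007, -0.032, 0.002, -0.02, 0, 255, -0.009, -0.001, -0.0485, 0.003, -0.03, 0, 255, -0.012, -0.0014, -0.065, 0.0044, -0.04, 0, 255, -0.0153, -0.0017, -0.0809, 0.0055, -0.0497, 0, 255]

```text
clock: 12.77
position: [0.6297, -0.1034, 0.2674]
orientation: [0.005, 0.993, 0.056, -0.103]
force: [0.4, -0.1, -2.8]
grip_width: 0.0136
grasp_force: 50.0
```

Request:
arm_command:
  moves: [0.003, 0.0003, -0.018, 0.0003, -0.0028, 0, 255, 0.006, 0.0006, -0.037, 0.0006, -0.0055, 0, 255, 0.009, 0.001, -0.056, 0.0009, -0.0083, 0, 255, 0.0118, 0.0013, -0.07, 0.0012, -0.011, 0, 255, 0.0118, 0.0013, -0.0747, 0.0012, -0.011, 0, 255]

```text
clock: 13.18
position: [0.635, -0.1029, 0.2293]
orientation: [0.003, 0.996, 0.056, -0.07]
force: [-0.0, 0.1, -1.3]
grip_width: 0.0138
grasp_force: 50.0
```

Run:
```python
from h import *
o,R=st(); p,A=scoop_pose(.075,-.0675,.1,22,30); print((o["position"]-p).round(4),np.degrees((A*Rot.from_matrix(R).inv()).as_rotvec()).round(2))
```

```text
t 13.18 q [ 0.314  0.463 -0.323  1.439  0.16   1.405 -1.484] pos [ 0.635  -0.1029  0.2293] yaw 0.1117 z [-0.14  -0.014 -0.99 ] F [-0.   0.1 -1.3] w 0.0138 g 50.0
[-0.001   0.001  -0.0021] [-0.11 -0.1  -0.1 ]
```

On track. Tipping out slowly now.

Request:
arm_command:
  moves: [-0.007, -0.0008, -0.0066, 0.0005, -0.0044, 0, 255, -0.015, -0.0016, -0.0133, 0.001, -0.0088, 0, 255, -0.022, -0.0025, -0.02, 0.0014, -0.0132, 0, 255, -0.03, -0.0033, -0.0266, 0.0019, -0.0177, 0, 255, -0.037, -0.0041, -0.0332, 0.0024, -0.0221, 0, 255]

```text
clock: 13.6
position: [0.617, -0.1052, 0.214]
orientation: [-0.001, 0.998, 0.056, 0.0]
force: [0.3, -0.8, -1.7]
grip_width: 0.0138
grasp_force: 50.0
```

Request:
arm_command:
  moves: [-0.0066, -0.0007, -0.0045, 0.0004, -0.0039, 0, 255, -0.0132, -0.0014, -0.009, 0.0008, -0.0077, 0, 255, -0.0197, -0.0022, -0.0134, 0.0013, -0.0116, 0, 255, -0.0263, -0.0029, -0.0178, 0.0017, -0.0154, 0, 255, -0.0329, -0.0036, -0.0223, 0.0021, -0.0193, 0, 255]

```text
clock: 14.02
position: [0.6006, -0.1071, 0.2029]
orientation: [-0.004, 0.997, 0.056, 0.061]
force: [-0.1, 0.3, -2.8]
grip_width: 0.0135
grasp_force: 50.0
```

Request:
arm_command:
  moves: [-0.0103, -0.0011, -0.0051, 0.0007, -0.0061, 0, 255, -0.0206, -0.0023, -0.0102, 0.0014, -0.0122, 0, 255, -0.0308, -0.0034, -0.0153, 0.002, -0.0182, 0, 255, -0.0411, -0.0046, -0.0204, 0.0027, -0.0243, 0, 255, -0.0514, -0.0057, -0.0255, 0.0034, -0.0304, 0, 255]

```text
clock: 14.43
position: [0.5749, -0.11, 0.1903]
orientation: [-0.009, 0.986, 0.055, 0.157]
force: [-0.2, 0.1, -1.9]
grip_width: 0.0135
grasp_force: 50.0
```

Request:
arm_command:
  moves: [-0.0125, -0.0014, -0.0074, 0.0009, -0.0077, 0, 255, -0.0249, -0.0028, -0.0148, 0.0017, -0.0155, 0, 255, -0.0374, -0.0041, -0.0223, 0.0026, -0.0232, 0, 255, -0.0498, -0.0055, -0.0297, 0.0034, -0.031, 0, 255, -0.0623, -0.0069, -0.0371, 0.0043, -0.0387, 0, 255]

```text
clock: 14.85
position: [0.5437, -0.1135, 0.1717]
orientation: [-0.016, 0.959, 0.054, 0.276]
force: [0.5, 1.8, -1.5]
grip_width: 0.0135
grasp_force: 50.0
```

Request:
arm_command:
  moves: [0, 0, 0, 0, 0, 0, 255, 0, 0, 0, 0, 0, 0, 255, 0, 0, 0, 0, 0, 0, 255, 0, 0, 0, 0, 0, 0, 255, 0, 0, 0, 0, 0, 0, 255]

```text
clock: 15.27
position: [0.5452, -0.114, 0.1723]
orientation: [-0.016, 0.96, 0.054, 0.275]
force: [0.2, 0.6, -1.4]
grip_width: 0.0131
grasp_force: 50.0
```

Run:
```python
from h import *
o,R=st(); p,A=scoop_pose(.075,-.0675,.05,62,30); print((o["position"]-p).round(4),np.degrees((A*Rot.from_matrix(R).inv()).as_rotvec()).round(2))
f=eyes.grab_frame("scene")["frame"]; g=eyes.grab_frame("wrist")["frame"]
im=np.hstack([cv2.resize(f[120:300,190:350],None,fx=2.5,fy=2.5,interpolation=cv2.INTER_CUBIC),cv2.copyMakeBorder(cv2.resize(g,(400,300)),0,150,0,0,cv2.BORDER_CONSTANT)])
cv2.imwrite("pics/p3.png",im[:,:,::-1])
```

```text
t 15.27 q [ 0.623  0.032 -0.404  2.192 -0.412  0.418 -0.901] pos [ 0.5452 -0.114   0.1723] yaw 0.1117 z [ 0.527  0.06  -0.848] F [ 0.2  0.6 -1.4] w 0.0131 g 50.0
[ 0.001   0.     -0.0001] [-0.05  0.03 -0.1 ]
```

View pics/p3.png

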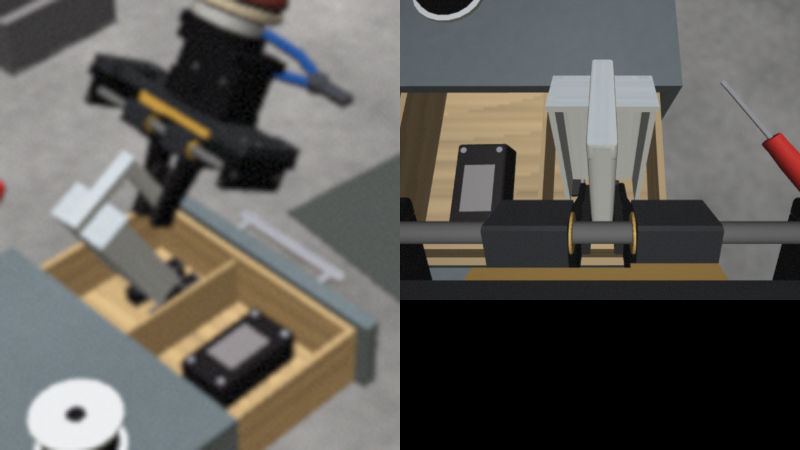

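The scoop is tipped into the narrow bay and the relays lie on its floor. Lifting straight up, still tipped, and checking.

Request:
arm_command:
  moves: [0, 0, 0.01, 0, 0, 0, 255, 0, 0, 0.03, 0, 0, 0, 255, 0, 0, 0.06, 0, 0, 0, 255, 0, 0, 0.1, 0, 0, 0, 255, 0, 0, 0.14, 0, 0, 0, 255]

```text
clock: 15.78
position: [0.5441, -0.1144, 0.2431]
orientation: [-0.016, 0.96, 0.053, 0.275]
force: [0.8, 0.2, -1.4]
grip_width: 0.0136
grasp_force: 50.0
```

Request:
arm_command:
  moves: [0, 0, 0.04, 0, 0, 0, 255, 0, 0, 0.08, 0, 0, 0, 255, 0, 0, 0.12, 0, 0, 0, 255, 0, 0, 0.15, 0, 0, 0, 255, 0, 0, 0.16, 0, 0, 0, 255]

```text
clock: 16.2
position: [0.5452, -0.1147, 0.3258]
orientation: [-0.014, 0.959, 0.053, 0.277]
force: [1.0, -0.5, -1.6]
grip_width: 0.0134
grasp_force: 50.0
```

Run:
```python
from h import *
np.set_printoptions(suppress=True)
o,R=st()
f=eyes.grab_frame("scene"); g=eyes.grab_frame("wrist")
for p in(f,g):
  for i in ("relay0",): print([(round(r["p"],2),np.round(r["position"]).tolist(),int(r["region"].sum())) for r in outline_of(i,p)])
im=np.hstack([cv2.resize(f["frame"][120:300,190:350],None,fx=2.5,fy=2.5,interpolation=cv2.INTER_CUBIC),cv2.copyMakeBorder(cv2.resize(g["frame"],(400,300)),0,150,0,0,cv2.BORDER_CONSTANT)])
cv2.imwrite("pics/p4.png",im[:,:,::-1])
p,A=scoop_pose(.075,-.0675,.05,62,30); p[2]+=.15
g=[.476,.3255,.069]; a,B=pose(g,.255,30); 
print(delta(p,A,a+[0,0,.1],B).round(4),(a+[0,0,.1]).round(4),p)
B2=tool(DY,30); mid=np.array([.63,-.1,.33])
print("mid",delta(p,A,mid,B2).round(4)); print("to over",delta(mid,B2,a+[0,0,.08],B).round(4))
```

```text
t 16.20 q [ 0.648 -0.148 -0.383  2.009 -0.358  0.766 -1.01 ] pos [ 0.5452 -0.1147  0.3258] yaw 0.1102 z [ 0.531  0.057 -0.846] F [ 1.  -0.5 -1.6] w 0.0134 g 50.0
[(0.47, [231.0, 252.0], 52)]
[]
[-0.0871  0.892  -0.2183 -0.0313  0.1695  0.0208] [0.5007 0.3319 0.2132] [ 0.54421435 -0.11409129  0.32232822]
mid [ 0.1716  0.0282  0.0153 -0.0189  0.1712  0.    ]
to over [-0.2586  0.8639 -0.2737 -0.      0.      0.0231]
```

View pics/p4.png

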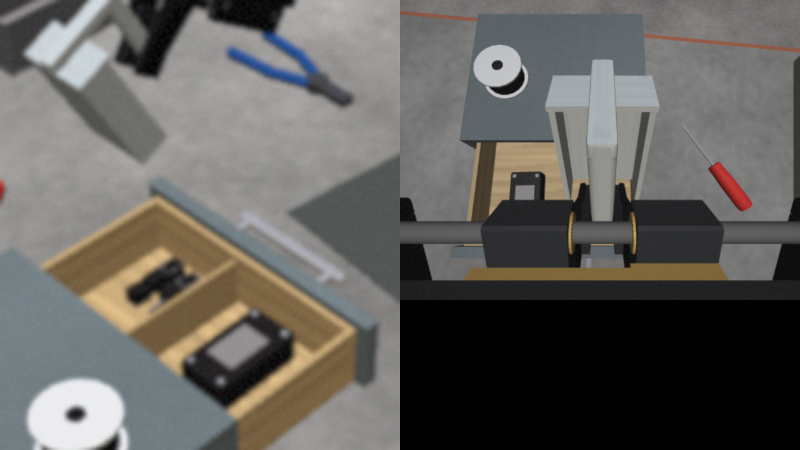

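Relays lie in the narrow bay and the unit is still flat. Carrying the scoop back to its old spot, levelling on the way.

Request:
arm_command:
  moves: [-0.0058, 0.0595, -0.0146, -0.0021, 0.0113, 0.0014, 255, -0.0116, 0.119, -0.0291, -0.0042, 0.0226, 0.0028, 255, -0.0174, 0.1784, -0.0437, -0.0062, 0.0339, 0.0041, 255, -0.0232, 0.2378, -0.0582, -0.0083, 0.0452, 0.0055, 255, -0.029, 0.2973, -0.0728, -0.0104, 0.0565, 0.0069, 255]

```text
clock: 16.82
position: [0.529, 0.0351, 0.2842]
orientation: [0.001, 0.992, 0.079, 0.097]
force: [1.3, 0.1, -2.3]
grip_width: 0.0134
grasp_force: 50.0
```

Request:
arm_command:
  moves: [-0.0058, 0.0595, -0.0146, -0.0021, 0.0113, 0.0014, 255, -0.0116, 0.119, -0.0291, -0.0042, 0.0226, 0.0028, 255, -0.0174, 0.1784, -0.0437, -0.0062, 0.0339, 0.0041, 255, -0.0232, 0.2378, -0.0582, -0.0083, 0.0452, 0.0055, 255, -0.029, 0.2973, -0.0728, -0.0104, 0.0565, 0.0069, 255]

```text
clock: 17.23
position: [0.5148, 0.1838, 0.2474]
orientation: [0.017, 0.991, 0.102, -0.082]
force: [0.7, 0.3, -0.3]
grip_width: 0.0139
grasp_force: 50.0
```

Request:
arm_command:
  moves: [-0.0058, 0.0595, -0.0146, -0.0021, 0.0113, 0.0014, 255, -0.0116, 0.119, -0.0291, -0.0042, 0.0226, 0.0028, 255, -0.0174, 0.1784, -0.0437, -0.0062, 0.0339, 0.0041, 255, -0.0232, 0.2378, -0.0582, -0.0083, 0.0452, 0.0055, 255, -0.029, 0.2973, -0.0728, -0.0104, 0.0565, 0.0069, 255]

```text
clock: 17.65
position: [0.5004, 0.3326, 0.2105]
orientation: [0.033, 0.958, 0.122, -0.259]
force: [1.6, -0.1, -0.7]
grip_width: 0.0132
grasp_force: 50.0
```

Request:
arm_command:
  moves: [0, 0, -0.02, 0, 0, 0, 255, 0, 0, -0.06, 0, 0, 0, 255, 0, 0, -0.1, 0, 0, 0, 255, 0, 0, -0.12, 0, 0, 0, 255, 0, 0, -0.12, 0, 0, 0, 255]

```text
clock: 18.07
position: [0.4997, 0.3304, 0.149]
orientation: [0.033, 0.958, 0.122, -0.259]
force: [-0.5, -0.1, -2.0]
grip_width: 0.0135
grasp_force: 50.0
```

Run:
```python
from h import *
o,R=st(); A=tool(.255,30); p=pose([.476,.3255,.069],.255,30)[0]; print((o["position"]-p).round(4),np.degrees((A*Rot.from_matrix(R).inv()).as_rotvec()).round(2))
w=eyes.grab_frame("wrist"); t=eyes.grab_frame("top"); s=eyes.grab_frame("scene")
# dark pixels inside pan region (scoop at actual height) in wrist view
RM=Rot.from_matrix(R); S=(RM*Rot.from_matrix(DOWN)*Rot.from_euler('y',-30,degrees=True)) 
Sm=(Rot.from_matrix(R)*tool(.255,30).inv()*Zr(.255)); g=o["position"]+.051*R[:,2]
def pan(p,Sm,g,c=box(-.053,.049,-.027,.027,.005,.0051)):
    h=cv2.convexHull(proj(p,Sm.apply(c-[0,0,.069])+g).astype(np.float32)); m=np.zeros((480,640),np.uint8); cv2.fillConvexPoly(m,h.round().astype(int),1); return m>0
m=pan(w,Sm,g); print("wrist pan px",m.sum(),"dark",(w["frame"].max(2)<60)[m].sum(), "brightness pct",np.percentile(w["frame"].max(2)[m],[5,25,50]))
for n,q in(("wrist",w),("top",t),("scene",s)):
    print(n,[(round(r["p"],2),np.round(r["position"]).tolist(),int(r["region"].sum())) for r in outline_of("relay0",q)])
# dark pixels in the narrow bay floor, top view
fl=np.array([np.r_[INNER+a*dv+b*nv,.022] for a in(0.005,.14) for b in(-.114,-.021)]); h=cv2.convexHull(proj(t,fl).astype(np.float32)); m=np.zeros((480,640),np.uint8); cv2.fillConvexPoly(m,h.round().astype(int),1)
D=((t["frame"].max(2)<70)&(m>0)); ys,xs=np.nonzero(D); print("top dark px in bay",D.sum(),[ (xs.min(),xs.max(),ys.min(),ys.max()) if len(xs) else None])
n_,l,stt,c=cv2.connectedComponentsWithStats(D.astype(np.uint8)); print(stt[1:].tolist()); 
for i in range(1,n_):
    if stt[i,4]>15: x=back(t,c[i],.037)[:2]-INNER; print("s,n",x@dv,x@nv)
k=(cv2.resize(t["frame"].max(2)[145:235,345:410],None,fx=1,fy=1)<70)
print("\n".join("".join("#" if v else "." for v in r) for r in k[::2]))
```

```text
t 18.07 q [-0.11   0.778 -0.747  1.35   0.227  1.65  -2.169] pos [0.4997 0.3304 0.149 ] yaw 0.2541 z [-0.488 -0.127 -0.864] F [-0.5 -0.1 -2. ] w 0.0135 g 50.0
[-0.0009 -0.0015  0.0359] [ 0.08 -0.24  0.05]
wrist pan px 15552 dark 0 brightness pct [109. 114. 176.]
wrist [(0.26, [314.0, 251.0], 630)]
top [(0.62, [202.0, 378.0], 57), (0.55, [195.0, 363.0], 45), (0.52, [211.0, 376.0], 56), (0.52, [204.0, 368.0], 52), (0.38, [213.0, 364.0], 59), (0.27, [110.0, 302.0], 913)]
scene [(0.55, [224.0, 261.0], 57), (0.55, [229.0, 252.0], 61), (0.44, [237.0, 256.0], 60)]
top dark px in bay 266 [(np.int64(358), np.int64(381), np.int64(190), np.int64(215))]
[[358, 191, 6, 8, 39], [374, 190, 8, 26, 146], [365, 200, 6, 8, 47], [365, 209, 5, 7, 34]]
s,n 0.06880179166860634 -0.040165766721086266
s,n 0.045847592351443346 -0.07854010105584301
s,n 0.046386796908105155 -0.05497952103700822
s,n 0.026711759928787826 -0.052106551673271086
.................................................................
.................................................................
..........................................
[... 2095 characters left out ...]
......######..............##............
....................####.......#####...............##............
.................................................................
.................................................................
.................................................................
.................................................................
.................................................................
..............................................###########........
..........................#########..............................
.###########.....................................................
.................................................................
```

All six relays are in the narrow bay (three single blobs plus a triple) and the scoop's pan is clear. Setting the scoop down.

Request:
arm_command:
  moves: [0, 0, -0.02, 0, 0, 0, 255, 0, 0, -0.045, 0, 0, 0, 255, 0, 0, -0.062, 0, 0, 0, 255, 0, 0, -0.07, 0, 0, 0, 255, 0, 0, -0.074, 0, 0, 0, 255]

```text
clock: 18.78
position: [0.5003, 0.331, 0.1139]
orientation: [0.033, 0.958, 0.122, -0.258]
force: [-0.2, -0.4, -0.6]
grip_width: 0.0138
grasp_force: 50.0
```

Request:
arm_command:
  moves: [0, 0, -0.002, 0, 0, 0, 255, 0, 0, -0.003, 0, 0, 0, 255, 0, 0, -0.005, 0, 0, 0, 255, 0, 0, -0.006, 0, 0, 0, 255, 0, 0, -0.006, 0, 0, 0, 255]

```text
clock: 19.2
position: [0.5009, 0.3315, 0.1126]
orientation: [0.032, 0.958, 0.122, -0.256]
force: [-0.8, 0.2, -1.5]
grip_width: 0.0136
grasp_force: 50.0
```

Run:
```python
from h import *
o,R=st(); A=tool(.255,30); p=pose([.476,.3255,.069],.255,30)[0]; print((o["position"]-p).round(4),np.degrees((A*Rot.from_matrix(R).inv()).as_rotvec()).round(2))
```

```text
t 19.20 q [-0.115  0.814 -0.735  1.372  0.248  1.593 -2.168] pos [0.5009 0.3315 0.1126] yaw 0.2538 z [-0.483 -0.124 -0.866] F [-0.8  0.2 -1.5] w 0.0136 g 50.0
[ 0.0002 -0.0004 -0.0005] [-0.08  0.03  0.07]
```

Request:
arm_command:
  moves: [0, 0, -0.001, 0, 0, 0, 255, 0, 0, -0.002, 0, 0, 0, 255, 0, 0, -0.003, 0, 0, 0, 255, 0, 0, -0.003, 0, 0, 0, 255, 0, 0, -0.003, 0, 0, 0, 255]

```text
clock: 19.62
position: [0.5009, 0.3315, 0.1124]
orientation: [0.032, 0.958, 0.122, -0.256]
force: [0.5, -2.5, 8.3]
grip_width: 0.0134
grasp_force: 50.0
```

Contact. Releasing and backing off along the finger axis.

Request:
arm_command:
  moves: [0, 0, 0.002, 0, 0, 0, 150, 0, 0, 0.002, 0, 0, 0, 130, 0, 0, 0.002, 0, 0, 0, 110, 0, 0, 0.002, 0, 0, 0, 110, 0, 0, 0.002, 0, 0, 0, 110]

```text
clock: 20.03
position: [0.5007, 0.3314, 0.1118]
orientation: [0.032, 0.958, 0.122, -0.257]
force: [-0.1, 1.1, -0.2]
grip_width: 0.0385
grasp_force: 0.0
```

Request:
arm_command:
  moves: [0.006, 0.0015, 0.011, 0, 0, 0, 110, 0.02, 0.005, 0.036, 0, 0, 0, 110, 0.04, 0.01, 0.07, 0, 0, 0, 110, 0.06, 0.0155, 0.106, 0, 0, 0, 110, 0.077, 0.02, 0.138, 0, 0, 0, 110]

```text
clock: 20.45
position: [0.54, 0.3416, 0.1823]
orientation: [0.032, 0.958, 0.122, -0.256]
force: [0.2, 1.3, 0.6]
grip_width: 0.0496
grasp_force: 0.0
```

Run:
```python
from h import *
np.set_printoptions(suppress=True)
o,R=st()
s=eyes.grab_frame("scene"); t=eyes.grab_frame("top")
r=outline_of("scoop",s); print(r[0]["p"],fit([s],[r[0]["region"]*1.],SCOOP,[.476,.326,.26]))
r=outline_of("scoop",t); print([(x["p"],x["position"]) for x in r][:2])
A0=Rot.from_matrix(R); 
hd=np.r_[INNER-.05*dv,0]; print("handle",hd)
pre=np.r_[hd[:2]-.06*dv,.20]; A1=tool(DY,0)
print("to pre",pre,delta(o["position"],A0,pre,A1).round(4)); print(ik(pre-[0,0,.085],A1,o["qpos"])[0].round(3), ik(np.r_[hd[:2]+.15*dv,.115],A1,o["qpos"])[0].round(3))
```

```text
t 20.45 q [-0.146  0.815 -0.733  1.198  0.239  1.752 -2.152] pos [0.54   0.3416 0.1823] yaw 0.2536 z [-0.484 -0.124 -0.866] F [0.2 1.3 0.6] w 0.0496 g 0.0
0.87 (array([0.4789303 , 0.32659149, 0.32754986]), np.float64(0.7016214544892374))
[(0.85, [257.7, 182.8])]
handle [ 0.4708022  -0.05428892  0.        ]
to pre [ 0.41116483 -0.06087561  0.2       ] [-0.2578 -0.8049  0.0353  0.0148 -0.0819 -0.0224]
[ 0.558  0.13  -0.559  2.13   0.087  0.903 -1.511] [ 0.478  0.498 -0.722  1.737  0.373  1.049 -1.833]
```

The scoop stands in its old place. Next I move in front of the drawer handle with the fingers closed.

Request:
arm_command:
  moves: [-0.0145, -0.0534, 0.0023, 0.001, -0.0055, -0.0015, 110, -0.029, -0.1068, 0.0047, 0.002, -0.0109, -0.003, 150, -0.0436, -0.1602, 0.007, 0.0029, -0.0164, -0.0045, 255, -0.0582, -0.2136, 0.0094, 0.0039, -0.0218, -0.006, 255, -0.0727, -0.267, 0.0117, 0.0049, -0.0273, -0.0075, 255]
  grip_force: 20

```text
clock: 21.07
position: [0.5016, 0.2062, 0.1855]
orientation: [0.022, 0.98, 0.1, -0.173]
force: [1.0, -0.7, 1.2]
grip_width: 0.0305
grasp_force: 0.0
```

Request:
arm_command:
  moves: [-0.0145, -0.0534, 0.0023, 0.001, -0.0055, -0.0015, 255, -0.029, -0.1068, 0.0047, 0.002, -0.0109, -0.003, 255, -0.0436, -0.1602, 0.007, 0.0029, -0.0164, -0.0045, 255, -0.0582, -0.2136, 0.0094, 0.0039, -0.0218, -0.006, 255, -0.0727, -0.267, 0.0117, 0.0049, -0.0273, -0.0075, 255]

```text
clock: 21.48
position: [0.4651, 0.0728, 0.1915]
orientation: [0.011, 0.993, 0.078, -0.087]
force: [-0.0, -0.1, 1.4]
grip_width: 0.0022
grasp_force: 0.0
```

Request:
arm_command:
  moves: [-0.0145, -0.0534, 0.0023, 0.001, -0.0055, -0.0015, 255, -0.029, -0.1068, 0.0047, 0.002, -0.0109, -0.003, 255, -0.0436, -0.1602, 0.007, 0.0029, -0.0164, -0.0045, 255, -0.0582, -0.2136, 0.0094, 0.0039, -0.0218, -0.006, 255, -0.0727, -0.267, 0.0117, 0.0049, -0.0273, -0.0075, 255]

```text
clock: 21.9
position: [0.4286, -0.0604, 0.1976]
orientation: [0.001, 0.999, 0.054, -0.0]
force: [0.4, 0.5, -0.3]
grip_width: 0.0005
grasp_force: 0.0
```

Run:
```python
from h import *
np.set_printoptions(suppress=True)
o,R=st(); s=eyes.grab_frame("scene"); t=eyes.grab_frame("top")
for n,q in(("t",t),("s",s)):
  r=outline_of("scoop",q); print(n,r[0]["p"],fit([q],[r[0]["region"]*1.],SCOOP,[.476,.326,.26]))
  r=outline_of("unit_drawer0_handle",q); ys,xs=np.nonzero(r[0]["region"]); print(r[0]["p"],xs.min(),xs.max(),ys.min(),ys.max())
```

```text
t 21.90 q [ 0.716 -0.001 -0.668  2.056  0.001  1.086 -1.415] pos [ 0.4286 -0.0604  0.1976] yaw 0.1083 z [-0.    -0.001 -1.   ] F [ 0.4  0.5 -0.3] w 0.0005 g 0.0
t 0.77 (array([0.47676853, 0.3251939 , 0.25265824]), np.float64(0.9533345314789725))
0.93 285 407 154 251
s 0.92 (array([0.47618517, 0.3273026 , 0.26462919]), np.float64(0.93905977945444))
0.81 207 341 191 305
```

The scoop is upright at its old place (fit 0.95 in the top view). Going down in front of the handle and pushing along the drawer's axis.

Request:
arm_command:
  moves: [0, 0, -0.03, 0, 0, 0, 255, 0, 0, -0.08, 0, 0, 0, 255, 0, 0, -0.13, 0, 0, 0, 255, 0, 0, -0.16, 0, 0, 0, 255, 0, 0, -0.17, 0, 0, 0, 255]

```text
clock: 22.62
position: [0.429, -0.0573, 0.1109]
orientation: [-0.001, 0.998, 0.056, -0.002]
force: [-0.8, 0.5, 0.6]
grip_width: 0.0003
grasp_force: 0.0
```

Request:
arm_command:
  moves: [0.008, 0.0009, 0, 0, 0, 0, 255, 0.016, 0.0018, 0, 0, 0, 0, 255, 0.024, 0.0026, 0, 0, 0, 0, 255, 0.032, 0.0035, 0, 0, 0, 0, 255, 0.04, 0.0044, 0, 0, 0, 0, 255]

```text
clock: 23.03
position: [0.4514, -0.0568, 0.1144]
orientation: [0.001, 0.999, 0.055, 0.0]
force: [0.4, -0.4, 0.2]
grip_width: 0.0005
grasp_force: 0.0
```

Request:
arm_command:
  moves: [0.008, 0.0009, 0, 0, 0, 0, 255, 0.018, 0.002, 0, 0, 0, 0, 255, 0.03, 0.0033, 0, 0, 0, 0, 255, 0.044, 0.0048, 0, 0, 0, 0, 255, 0.06, 0.0066, 0, 0, 0, 0, 255]

```text
clock: 23.45
position: [0.4808, -0.0536, 0.1135]
orientation: [0.001, 0.999, 0.054, -0.001]
force: [-0.9, -0.4, 1.0]
grip_width: 0.0005
grasp_force: 0.7
```

Request:
arm_command:
  moves: [0.018, 0.002, 0, 0, 0, 0, 255, 0.036, 0.004, 0, 0, 0, 0, 255, 0.054, 0.0059, 0, 0, 0, 0, 255, 0.072, 0.0079, 0, 0, 0, 0, 255, 0.09, 0.0099, 0, 0, 0, 0, 255]

```text
clock: 23.87
position: [0.5262, -0.0485, 0.1134]
orientation: [0.0, 0.999, 0.055, -0.0]
force: [-1.9, -0.1, 0.7]
grip_width: 0.0006
grasp_force: 0.7
```

Run:
```python
from h import *
o,R=st(); x=o["position"][:2]-INNER; print("s,n",x@dv,x@nv)
t=eyes.grab_frame("top"); r=outline_of("unit_drawer0_handle",t); ys,xs=np.nonzero(r[0]["region"]); print(r[0]["p"],xs.min(),xs.max(),ys.min(),ys.max())
```

```text
t 23.87 q [ 0.571  0.331 -0.646  1.926  0.242  0.962 -1.65 ] pos [ 0.5262 -0.0485  0.1134] yaw 0.1092 z [-0.001 -0.001 -1.   ] F [-1.9 -0.1  0.7] w 0.0006 g 0.7
s,n 0.005740930842651476 -0.0002856447680550422
0.56 283 404 153 209
```

The drawer is following with about 2 N of push. Continuing.

Request:
arm_command:
  moves: [0.018, 0.002, 0, 0, 0, 0, 255, 0.036, 0.004, 0, 0, 0, 0, 255, 0.054, 0.0059, 0, 0, 0, 0, 255, 0.072, 0.0079, 0, 0, 0, 0, 255, 0.09, 0.0099, 0, 0, 0, 0, 255]

```text
clock: 24.38
position: [0.5711, -0.0435, 0.1134]
orientation: [0.0, 0.999, 0.055, -0.0]
force: [-1.5, -0.3, -1.0]
grip_width: 0.0001
grasp_force: 0.7
```

Request:
arm_command:
  moves: [0.014, 0.0015, 0, 0, 0, 0, 255, 0.026, 0.0029, 0, 0, 0, 0, 255, 0.036, 0.004, 0, 0, 0, 0, 255, 0.044, 0.0048, 0, 0, 0, 0, 255, 0.05, 0.0055, 0, 0, 0, 0, 255]

```text
clock: 24.8
position: [0.5957, -0.0408, 0.1135]
orientation: [0.001, 0.999, 0.055, -0.0]
force: [-0.6, 0.4, -0.0]
grip_width: 0.0002
grasp_force: 0.6
```

Request:
arm_command:
  moves: [0.002, 0.0002, 0, 0, 0, 0, 255, 0.004, 0.0004, 0, 0, 0, 0, 255, 0.007, 0.0008, 0, 0, 0, 0, 255, 0.009, 0.001, 0, 0, 0, 0, 255, 0.012, 0.0013, 0, 0, 0, 0, 255]

```text
clock: 25.22
position: [0.6012, -0.0403, 0.1136]
orientation: [0.001, 0.999, 0.055, -0.0]
force: [-1.0, -0.1, 0.1]
grip_width: 0.0001
grasp_force: 0.5
```

Creep on until the stop is felt.

Request:
arm_command:
  moves: [0.002, 0.0002, 0, 0, 0, 0, 255, 0.004, 0.0004, 0, 0, 0, 0, 255, 0.006, 0.0007, 0, 0, 0, 0, 255, 0.008, 0.0009, 0, 0, 0, 0, 255, 0.01, 0.0011, 0, 0, 0, 0, 255]

```text
clock: 25.63
position: [0.6053, -0.0398, 0.1133]
orientation: [0.001, 0.999, 0.055, -0.002]
force: [-9.5, -0.2, 6.5]
grip_width: 0.0004
grasp_force: 5.2
```

Request:
arm_command:
  moves: [0.001, 0.0001, 0, 0, 0, 0, 255, 0.002, 0.0002, 0, 0, 0, 0, 255, 0.003, 0.0003, 0, 0, 0, 0, 255, 0.004, 0.0004, 0, 0, 0, 0, 255, 0.004, 0.0004, 0, 0, 0, 0, 255]

```text
clock: 26.05
position: [0.6057, -0.0398, 0.1132]
orientation: [0.001, 0.999, 0.054, -0.004]
force: [-15.7, -0.7, 12.3]
grip_width: 0.0006
grasp_force: 8.2
```

The stop is felt (16 N, TCP no longer advancing). Backing off and checking.

Request:
arm_command:
  moves: [-0.008, -0.0009, 0, 0, 0, 0, 255, -0.03, -0.0033, 0, 0, 0, 0, 255, -0.07, -0.0077, 0, 0, 0, 0, 255, -0.12, -0.0132, 0, 0, 0, 0, 255, -0.16, -0.0176, 0, 0, 0, 0, 255]

```text
clock: 26.47
position: [0.5273, -0.0485, 0.1134]
orientation: [0.001, 0.999, 0.055, -0.0]
force: [0.3, -0.5, 0.5]
grip_width: 0.0006
grasp_force: 0.0
```

Request:
arm_command:
  moves: [-0.05, 0, 0.06, 0, 0, 0, 255, -0.1, 0, 0.12, 0, 0, 0, 255, -0.13, 0, 0.18, 0, 0, 0, 255, -0.14, 0, 0.24, 0, 0, 0, 255, -0.14, 0, 0.3, 0, 0, 0, 255]

```text
clock: 26.88
position: [0.4571, -0.0484, 0.2653]
orientation: [0.001, 0.999, 0.054, 0.0]
force: [0.9, -1.2, -0.2]
grip_width: 0.0003
grasp_force: 0.0
```

Run:
```python
from h import *
o,R=st(); t=eyes.grab_frame("top"); s=eyes.grab_frame("scene")
w=eyes.grab_frame("wrist")
for n,q in(("t",t),("s",s)):
    for k in("unit_drawer0_handle","control_unit","relay0","scoop","spool","meter","tape","screwdriver","pliers"):
        r=outline_of(k,q)[:1]
        for x in r: ys,xs=np.nonzero(x["region"]); print(n,k,round(x["p"],2),np.round(x["position"]).tolist(),xs.min(),xs.max(),ys.min(),ys.max())
# scan along drawer axis through the handle (offset n=+-45mm) in the wrist view: brightness vs x
for n in(.03,.09,-.09):
    L=np.array([np.r_[INNER+a*dv+n*nv,.088] for a in np.arange(.085,.175,.003)]); uv=proj(w,L); ut=proj(t,L)
    print(n,[int(t["frame"][int(round(v)),int(round(u))].max()) for u,v in ut], [int(w["frame"][int(round(v)),int(round(u))].max()) if 0<=u<639.4 and 0<=v<479.4 else -1 for u,v in uv])
```

```text
t 26.88 q [ 0.711 -0.007 -0.69   1.914 -0.002  1.232 -1.44 ] pos [ 0.4571 -0.0484  0.2653] yaw 0.1090 z [ 0.    -0.003 -1.   ] F [ 0.9 -1.2 -0.2] w 0.0003 g 0.0
t unit_drawer0_handle 0.95 [166.0, 347.0] 280 401 153 186
t control_unit 0.35 [168.0, 341.0] 281 401 154 186
t scoop 0.8 [240.0, 187.0] 168 207 211 265
t spool 0.6 [111.0, 302.0] 286 316 95 129
t meter 0.63 [323.0, 193.0] 162 231 302 346
t tape 0.85 [178.0, 168.0] 134 175 155 194
t screwdriver 0.56 [180.0, 465.0] 430 479 133 194
t pliers 0.72 [354.0, 464.0] 426 498 333 362
s unit_drawer0_handle 0.65 [253.0, 260.0] 202 289 221 311
s relay0 0.7 [258.0, 263.0] 201 289 221 311
s scoop 0.85 [344.0, 422.0] 399 456 311 372
s spool 0.74 [295.0, 218.0] 202 240 272 313
s meter 0.85 [285.0, 481.0] 446 520 250 315
s tape 0.9 [404.0, 413.0] 377 434 391 451
s screwdriver 0.58 [206.0, 177.0] 165 192 190 231
s pliers 0.75 [146.0, 301.0] 282 328 139 161
0.03 [100, 95, 88, 140, 137, 144, 96, 102, 98, 98, 98, 98, 94, 51, 29, 28, 22, 83, 95, 96, 93, 68, 53, 84, 89, 89, 92, 94, 91, 90] [119, 116, 139, 156, -1, -1, -1, -1, -1, -1, -1, -1, -1, -1, -1, -1, -1, -1, -1, -1, -1, -1, -1, -1, -1, -1, -1, -1, -1, -1]
0.09 [103, 101, 102, 101, 103, 102, 106, 105, 102, 106, 103, 100, 102, 37, 22, 25, 50, 93, 99, 101, 98, 120, 70, 92, 88, 90, 90, 97, 92, 91] [125, 123, 123, 121, -1, -1, -1, -1, -1, -1, -1, -1, -1, -1, -1, -1, -1, -1, -1, -1, -1, -1, -1, -1, -1, -1, -1, -1, -1, -1]
-0.09 [101, 105, 108, 108, 108, 105, 103, 107, 102, 105, 98, 103, 105, 73, 24, 27, 28, 86, 98, 95, 94, 110, 60, 100, 97, 94, 99, 99, 95, 99] [126, 127, 127, 125, -1, -1, -1, -1, -1, -1, -1, -1, -1, -1, -1, -1, -1, -1, -1, -1, -1, -1, -1, -1, -1, -1, -1, -1, -1, -1]
```

The stop was reached, and all bystanders are where they were. To be sure no gap remains, I take a closer wrist profile across the drawer front.

Request:
arm_command:
  moves: [0.03, 0, 0.02, 0, 0, 0, 255, 0.06, 0, 0.04, 0, 0, 0, 255, 0.09, 0, 0.06, 0, 0, 0, 255, 0.12, 0, 0.07, 0, 0, 0, 255, 0.13, 0, 0.07, 0, 0, 0, 255]

```text
clock: 28.35
position: [0.5252, -0.0484, 0.2995]
orientation: [0.0, 0.999, 0.054, 0.001]
force: [-0.6, 0.3, 0.2]
grip_width: 0.0005
grasp_force: 0.0
```

Run:
```python
from h import *
o,R=st(); w=eyes.grab_frame("wrist"); f=cv2.GaussianBlur(w["frame"],(3,3),0); print(-w["R"].T@w["t"])
for n in(.09,-.09):
    for a in np.arange(.125,.162,.0015):
        u,v=proj(w,np.r_[INNER+a*dv+n*nv,.088])[0]
        print(n,round(a,4),(int(u),int(v)),f[int(round(v)),int(round(u))].tolist() if 0<=u<639 and 0<=v<479 else None)
t=cv2.imread("pics/top0.png")[:,:,::-1]; t2=eyes.grab_frame("top")["frame"]
print([t[r,380].tolist() for r in range(150,160)]); print([t2[r,380].tolist() for r in range(148,172)])
```

```text
t 28.35 q [ 0.659  0.135 -0.706  1.723  0.091  1.316 -1.526] pos [ 0.5252 -0.0484  0.2995] yaw 0.1090 z [ 0.002 -0.001 -1.   ] F [-0.6  0.3  0.2] w 0.0005 g 0.0
[ 0.60911671 -0.03941571  0.39141086]
0.09 0.125 (193, 66) [121, 120, 119]
0.09 0.1265 (193, 64) [97, 97, 96]
0.09 0.128 (193, 61) [47, 48, 47]
0.09 0.1295 (193, 59) [43, 46, 44]
0.09 0.131 (192, 56) [44, 46, 45]
0.09 0.1325 (192, 54) [43, 45, 44]
0.09 0.134 (192, 52) [44, 46, 45]
0.09 0.1355 (192, 49) [66, 69, 67]
0.09 0.137 (192, 47) [102, 111, 113]
0.09 0.1385 (191, 45) [103, 112, 116]
0.09 0.14 (191, 42) [101, 111, 115]
0.09 0.1415 (191, 40) [101, 111, 115]
0.09 0.143 (191, 37) [101, 110, 115]
0.09 0.1445 (190, 35) [102, 112, 116]
0.09 0.146 (190, 32) [103, 112, 117]
0.09 0.1475 (190, 30) [102, 111, 115]
0.09 0.149 (190, 28) [104, 112, 114]
0.09 0.1505 (190, 25) [105, 100, 89]
0.09 0.152 (189, 23) [46, 47, 47]
0.09 0.1535 (189, 20) [76, 81, 84]
0.09 0.155 (189, 18) [96, 104, 109]
0.09 0.1565 (189, 15) [96, 106, 109]
0.09 0.158 (188, 13) [94, 103, 107]
0.09 0.1595 (188, 10) [95, 104, 108]
0.09 0.161 (188, 8) [94, 103, 106]
[... 728 characters left out ...]
 [57, 60, 61]
-0.09 0.155 (454, 18) [101, 110, 113]
-0.09 0.1565 (454, 15) [101, 110, 114]
-0.09 0.158 (455, 13) [100, 108, 113]
-0.09 0.1595 (455, 10) [99, 108, 113]
-0.09 0.161 (455, 8) [99, 107, 112]
[[74, 85, 89], [78, 86, 92], [79, 90, 95], [68, 77, 79], [81, 68, 43], [161, 133, 85], [160, 133, 85], [167, 136, 87], [164, 136, 85], [164, 132, 88]]
[[83, 94, 101], [84, 97, 100], [85, 95, 100], [85, 96, 100], [84, 95, 101], [70, 82, 84], [59, 59, 57], [103, 109, 103], [84, 93, 96], [82, 92, 98], [81, 94, 100], [82, 95, 98], [85, 95, 100], [79, 85, 85], [51, 25, 20], [62, 21, 16], [68, 28, 19], [79, 32, 26], [81, 32, 24], [83, 32, 23], [90, 37, 27], [92, 37, 26], [95, 37, 29], [93, 38, 24]]
```

The board's full 15 mm thickness now lies against the cabinet front, with only a faint sub-millimetre wood line between. I give it one more slow press to make sure it is fully home.

Request:
arm_command:
  moves: [0, 0, -0.06, 0, 0, 0, 255, 0, 0, -0.14, 0, 0, 0, 255, 0, 0, -0.22, 0, 0, 0, 255, 0, 0, -0.3, 0, 0, 0, 255, 0, 0, -0.37, 0, 0, 0, 255]

```text
clock: 28.87
position: [0.5212, -0.0484, 0.111]
orientation: [0.001, 0.999, 0.055, -0.001]
force: [0.8, -1.3, -0.5]
grip_width: 0.0005
grasp_force: 0.0
```

Request:
arm_command:
  moves: [0.026, 0.003, 0, 0, 0, 0, 255, 0.056, 0.006, 0, 0, 0, 0, 255, 0.086, 0.009, 0, 0, 0, 0, 255, 0.11, 0.012, 0, 0, 0, 0, 255, 0.13, 0.0144, 0, 0, 0, 0, 255]

```text
clock: 29.28
position: [0.588, -0.0411, 0.1131]
orientation: [0.001, 0.999, 0.055, -0.001]
force: [-0.2, -0.0, 0.0]
grip_width: 0.0007
grasp_force: 0.0
```

Request:
arm_command:
  moves: [0.006, 0.0006, 0, 0, 0, 0, 255, 0.012, 0.0013, 0, 0, 0, 0, 255, 0.018, 0.002, 0, 0, 0, 0, 255, 0.022, 0.0024, 0, 0, 0, 0, 255, 0.026, 0.0028, 0, 0, 0, 0, 255]

```text
clock: 29.7
position: [0.601, -0.0398, 0.1135]
orientation: [0.001, 0.999, 0.054, -0.0]
force: [0.3, 0.4, -0.3]
grip_width: 0.0004
grasp_force: 0.0
```

Request:
arm_command:
  moves: [0.002, 0.0002, 0, 0, 0, 0, 255, 0.004, 0.0004, 0, 0, 0, 0, 255, 0.006, 0.0006, 0, 0, 0, 0, 255, 0.008, 0.0008, 0, 0, 0, 0, 255, 0.01, 0.001, 0, 0, 0, 0, 255]

```text
clock: 30.12
position: [0.6053, -0.0394, 0.1133]
orientation: [0.001, 0.999, 0.054, -0.002]
force: [-9.2, -1.0, 6.9]
grip_width: 0.0004
grasp_force: 4.8
```

Request:
arm_command:
  moves: [0.002, 0.0002, 0, 0, 0, 0, 255, 0.004, 0.0004, 0, 0, 0, 0, 255, 0.006, 0.0006, 0, 0, 0, 0, 255, 0.008, 0.0008, 0, 0, 0, 0, 255, 0.008, 0.0008, 0, 0, 0, 0, 255]

```text
clock: 30.53
position: [0.606, -0.0393, 0.113]
orientation: [0.001, 0.999, 0.054, -0.006]
force: [-22.5, -1.9, 17.5]
grip_width: 0.0005
grasp_force: 12.2
```

It meets the same hard stop at the same place, so the drawer is fully shut. Backing off and handing in.

Request:
arm_command:
  moves: [-0.004, -0.0004, 0, 0, 0, 0, 255, -0.012, -0.0013, 0, 0, 0, 0, 255, -0.03, -0.0033, 0, 0, 0, 0, 255, -0.07, -0.0077, 0, 0, 0, 0, 255, -0.12, -0.0132, 0, 0, 0, 0, 255]

```text
clock: 30.95
position: [0.5503, -0.0451, 0.1135]
orientation: [0.0, 0.999, 0.055, 0.0]
force: [-0.4, -0.3, -0.3]
grip_width: 0.0002
grasp_force: 0.0
```

Request:
arm_command:
  moves: [-0.05, 0, 0.05, 0, 0, 0, 255, -0.1, 0, 0.1, 0, 0, 0, 255, -0.13, 0, 0.16, 0, 0, 0, 255, -0.13, 0, 0.2, 0, 0, 0, 255, -0.13, 0, 0.2, 0, 0, 0, 255]

```text
clock: 31.37
position: [0.4864, -0.0456, 0.2178]
orientation: [0.002, 0.999, 0.054, 0.003]
force: [0.8, -0.6, 0.4]
grip_width: 0.0003
grasp_force: 0.0
```

Run:
```python
from h import *
o,R=st(); t=eyes.grab_frame("top")
r=outline_of("unit_drawer0_handle",t); ys,xs=np.nonzero(r[0]["region"]); print(r[0]["p"],xs.min(),xs.max(),ys.min(),ys.max())
print(t["frame"][150:160,380].tolist())
print(job.finish_job())
```

```text
t 31.37 q [ 0.691  0.112 -0.725  1.918  0.086  1.135 -1.528] pos [ 0.4864 -0.0456  0.2178] yaw 0.1087 z [ 0.006 -0.004 -1.   ] F [ 0.8 -0.6  0.4] w 0.0003 g 0.0
0.62 281 401 154 185
[[80, 93, 94], [86, 97, 100], [84, 95, 97], [70, 80, 83], [60, 61, 57], [102, 107, 103], [77, 91, 94], [82, 93, 97], [82, 90, 98], [81, 95, 100]]
the job is handed in; nothing more can be done
None
```

The job is handed in at about 31 s of the 72 s allowed: the control unit was laid flat in the wide bay, all six relays were tipped into the narrow bay, the empty scoop stands upright in its old place, the drawer is pushed shut to its stop, and the bystanders showed no movement in the pictures.

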